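# Fetch a watch movement from the covered case and put it under glass

## Task

I need the watch movement from the wooden case behind the dust dome, the oil bottle and the clear jar: stand those three on the grey bench mat first so that the case's clear sliding cover has room, then slide the cover fully open and lay the movement in the middle of the bare mint-green tray, leaving the watch case where it is. Slide the cover fully shut again, cover the movement on the tray with the dust dome, and put the oil bottle and the jar back exactly where they stood. Do not knock anything over.

Things in the scene. Friction and masses are not known exactly. Their poses are not given: they have to be found in the camera images.
- case: Fixed wooden case 136 (x) x 160 (y) x 39 mm; origin: centre of underside. -x is its front, facing the robot (yaw to 0.15 rad). Floor 5 mm, walls 6 mm (front 29 mm high); a 4 mm wide, 25 mm high divider along x at y = 0 makes two 124 x 70 mm compartments at y = +38 and -38 mm. In each, at x = +4 mm, a black 25 mm square rest carries one thing, its underside 17 mm above the bench.
- cover (a joint): How far the clear cover is slid out to the case's front (-x of the case), m: 0 shut, 0.12 fully open (stops at both ends). A 3 mm plate in grooves, 31 to 34 mm above the bench, about 1 N friction, stays where left; open, it juts 0.12 m over the bench in front of the case.
- cover_knob (a point): Middle of the brass knob on the cover, 48 mm above the bench; knob 18 mm in diameter, 17 mm high, top 55.5 mm above the bench; it stands on the cover's dark batten (12 x 147 mm, top 39 mm above the bench). With the cover shut it is at x = -62 mm, y = 0 in the case's frame; it moves with the cover.
- movement: Watch movement, a brass-coloured disc 28 mm in diameter and 3 mm thick (5 mm with the bridges on its top), 20 g; origin at the centre of its underside. At the start it lies on the rest of one of the two compartments (left or right differs) and overhangs the rest's four sides by 1.5 mm; grasp it by its edge there.
- watch_case: Empty steel watch case, a ring 46 x 42 x 9 mm with lugs; origin at the centre of its underside. It lies on the rest of the other compartment and stays there.
- dome: Clear dust dome 104 mm in diameter, 82 mm high, open below, about 80 g; origin: centre of its rim. At first it stands on the bench in front of the case. Lift it by its mint-green knob: 25 mm in diameter, 71 to 82 mm above the rim, on a 16 mm neck that rises from the roof at 63 mm.
- bottle: Brown oil bottle with a black cap, 44 mm in diameter, 72 mm high, straight-sided up to about 50 mm, about 90 g; origin at the centre of its underside. Stands in front of the case, 14 to 37 mm clear of the dome, as does the jar.
- jar: Clear plastic jar (cup), 37 mm in diameter at the top and 32 mm at the foot, 45 mm high, 30 g; origin at the centre of its underside. Stands in front of the case, 60 mm from the bottle (centre to centre); which of the two is nearer the case differs.
- tray: Fixed mint-green round tray, bare (the ones far back on the bench carry domes and are no concern), 125 mm in diameter, flat top 18 mm above the bench; origin at the centre of its underside. Lies left or right of the case.
- mat: Fixed grey bench mat with a black rubber edge, 260 (its x) x 140 (its y) x 2 mm, empty at the start; origin at the centre of its underside. Lies on the other side of the case from the tray, its x roughly away from the robot.
Things that resemble listed ones, but are neither listed nor needed, are in the scene too. There is more than one size of the dome; the one meant has the size given above.

How it is judged (in metres and radians):
On the way, in this order (a step that is already met when the one before it is completed fails the run):
1. dome, bottle and jar all stand upright on the mat, the cover still shut (x of dome in the frame of mat between -0.13 and 0.13 m and y of dome in the frame of mat between -0.07 and 0.07 m and height (world z) of each of dome, bottle, jar below 0.008 m and angle between each of dome, bottle, jar's own z axis and vertical below 0.1 rad and linear speed of each of dome, bottle, jar below 0.02 m/s and x of bottle in the frame of mat between -0.13 and 0.13 m and y of bottle in the frame of mat between -0.07 and 0.07 m and x of jar in the frame of mat between -0.13 and 0.13 m and y of jar in the frame of mat between -0.07 and 0.07 m and value of joint cover below 0.02 m), for 0.2 s.
2. the cover is fully open (value of joint cover above 0.11 m), for 0.1 s.
3. the movement lies in the middle of the mint-green tray (horizontal distance between movement and tray below 0.012 m and z of movement in the frame of tray between 0.014 and 0.024 m and angle between movement's own z axis and vertical below 0.15 rad and linear speed of movement below 0.02 m/s), for 0.2 s.
At the end, for the whole second after the job is handed in: Movement flat on the tray within 12 mm of its middle; dome level on the tray within 10 mm of its middle; cover shut to 6 mm; bottle and jar upright within 15 mm of where they started; watch case within 8 mm of where it was; all at rest (all of step 3 and horizontal distance between dome and tray below 0.01 m and z of dome in the frame of tray between 0.014 and 0.022 m and angle between dome's own z axis and vertical below 0.06 rad and linear speed of each of dome, bottle, jar below 0.02 m/s and value of joint cover below 0.006 m and distance of each of bottle, jar from where it was at the start of the episode below 0.015 m and angle between each of bottle, jar's own z axis and vertical below 0.1 rad and distance of watch_case from where it was at the start of the episode below 0.008 m); the robot touches nothing.
It fails at once if the bottle, the jar or the dome is knocked over (angle between any of bottle, jar, dome's own z axis and vertical above 0.6 rad).
It fails at once if the watch case is taken or knocked out of its place (distance of watch_case from where it was at the start of the episode above 0.02 m).
It also fails if it takes over 144 s, if anything falls off the work surface, if the arm or the gripper's body presses on something with over 40 N, if the wrist force passes 120 N, or if a joint passes its speed limit or range.

## Robot

A 6-joint arm with a two-finger parallel gripper is mounted at the origin on a cart in front of the work surface, level with it; the furniture and walls round the work are solid. World frame = base frame: x ahead of the robot, y to its left, z up, the work surface at z = 0. Lengths are in mm, angles in rad, forces in N, time in s.
With the tool pointing down it reaches from about 275 to 1000 mm from the base axis. Payload 8.4 kg.
Tool frame: the origin (TCP) lies on the centre line of the jaws, within the pads' length; the fingertips stand 22 mm ahead of it and the grasp point (between the pads) lies 3 mm ahead of it; z points along the fingers, x is the direction in which the jaws open and shut, and the axes are right-handed (so a half turn about z gives the same grasp; the last joint's range is limited). The gripper opens to 85 mm and grips with 20 to 120 N. Pads are 22 mm wide; open, the fingers measure 114 mm over their backs; the gripper's body (76 mm by 85 mm) begins 54 mm behind the grasp point. The pads swing forward as they close: fully open they stand 13 mm farther back than shut.
Start: joints at [1.277, 0.353, 1.633, -0, 1.155, -0.002], TCP at [179.796, 598.583, 253.281] pointing down, gripper open.
Joint ranges: [-2.63, 2.63], [-0.92, 2.1], [0.06, 2.66], [-1.3, 4.44], [0, 2.69], [-3.02, 3.02]. Speed limits (rad/s): [2.22, 2.22, 2.79, 3.14, 3.14, 3.14].

## Interface

Orientations are given as [roll, pitch, yaw] about the fixed x, y, z axes, in that order (R = Rz(yaw) Ry(pitch) Rx(roll)).
In Python, from rig import status, viewer, job gives the robot as it stands.
- The arm moves only by the tool send_rows, never from a script. Its argument "plan" is a list of rows, each a list of 3 entries, a list of its own where there are three numbers: the shift along the tool's x, y, z in m, then the turn, a rotation vector about the tool's x, y, z in rad, then the opening, from -1 (shut) to 1 (fully open). In form: [[[x, y, z], [rx, ry, rz], jaw], ...]. A call has exactly 5 rows; each row is the pose to reach, as a shift and turn from the pose measured when the call began, along the tool's axes at that moment; what a row does not reach only later rows make up. A row lasts 1/12 s, in which the tool goes at most 41.7 mm and 7.16 degrees, less where a joint would pass 70% of its speed; a pose out of reach is approached as far as the arm can. A call with a gripper value outside its range is refused whole. The fingers move at their own pace and stop on an object; "squeeze" is the grip in N (left out, the last holds). Time passes only in rows, so rows that repeat a pose let the fingers close, or fill a call up. It gives the time, the measured TCP pose, the force and the opening at its end, in the units of the state.
- status.sense(): the state, without advancing time (a new reading comes with each control period).
- viewer.grab_frame(name): name is "side" or "top" or "wrist"; returns the picture (400x640x3 uint8, red, green, blue); there is no depth.
- viewer.camera_params(name): a dict with "intrinsics" (3x3 intrinsics, pixels), "xyz" and "orientation" of the camera in the world. Camera axes: x right, y down, z forward; pixel columns grow to the right and rows downward; lengths in mm; the calibration is good to about 2 mm. A picture is of the moment at which its call begins: read the wrist's pose just before it. camera_params takes no time and is no camera call; for the wrist camera it gives the pose at the moment of the call.
- job.sign_off(): hands the job in, once; it reports no verdict.
Trained networks look in the newest picture that a camera, given by its name, has taken for a name from the list of things; names that differ only in an ending like _2 or _b are one class to them, and where a whole thing is asked for, a point or a joint stands for the part that bears it (a point fixed in the world has none). Each returns a list of dicts, best first, with "p" (0 to 1); they miss things now and then, are a little off and sometimes report something else, mostly with a low value. They report only what shows in the picture. A call takes as long as a camera call. They do not tell look-alikes from the thing itself.
- viewer.cut_out(label, camera): "mask" (400x640 bool, what is visible of it) and "extent" ([left, top, width, height] in pixels, round what is visible of it).
The state is a dict: "clock": time; "qpos": joint angles; "qvel": joint speeds; "joint_efforts": joint torques, N m; "eef_pos": TCP position; "tcp_rot": TCP orientation; "contact_force": force on the tool from outside, world axes, zero at the start; "wrist_torque": the same for the moment, N m; "opening": opening from 0.0 (shut) to 1.0 (fully open).
Only numpy, scipy, OpenCV 4.12 (cv2) and the standard library are available. Lean on these libraries where they do the work, as an engineer would, in place of code of your own. Each camera call takes 0.05 s, during which the arm holds its last target.

## Working session

There is one attempt and no reset: what is moved stays moved. The work goes in short steps, Python scripts to look and compute and a tool call to move; the robot and the scene stay as the last step left them, time stands still between calls to the robot, and variables do not carry over. Pictures are saved under pics/ and viewed, and the job is handed in when it is done.

Besides the shell and the picture viewer there is one more tool, called after "Call:" as a command line: name --argument value ..., lists and objects as JSON in quotes. send_rows: Moves the arm, as the interface text tells. Its arguments: {"type":"object","properties":{"plan":{"type":"array"},"squeeze":{"type":"number"}},"required":["plan"]}

```bash
ls; mkdir -p pics; python3 - <<'E'
from rig import status, viewer, job
import cv2
print(status.sense())
for n in ["side","top","wrist"]:
    p=viewer.camera_params(n); print(n,p)
    f=viewer.grab_frame(n); cv2.imwrite(f"pics/{n}0.png",f[:,:,::-1])
E
```

```text
pics
{'clock': 0.0, 'qpos': array([ 1.27662255e+00,  3.53595338e-01,  1.63411165e+00,  2.16520646e-05,
        1.15518961e+00, -2.40656686e-03]), 'qvel': array([ 0.00057616, -0.00140173,  0.00127191,  0.00074981,  0.00040243,
        0.00159627]), 'joint_efforts': array([ 2.56512703e-04, -6.05258346e+01, -3.42071843e+01, -7.24506526e-05,
        9.56252916e-03,  8.64512685e-06]), 'eef_pos': array([179.65223424, 598.17748119, 252.60426011]), 'tcp_rot': array([-3.14156972e+00,  1.30389163e-03,  1.27902038e+00]), 'contact_force': array([ 0.97076806,  0.59071765, -0.36673069]), 'wrist_torque': array([-0.01179263,  0.00077258,  0.00313307]), 'opening': 0.9979988001604838}
side {'intrinsics': array([[446.97986054,   0.        , 318.95696407],
       [  0.        , 446.97986054, 201.75763485],
       [  0.        ,   0.        ,   1.        ]]), 'xyz': array([783.26211928, 596.44320157, 769.42155339]), 'orientation': array([-2.36827641e+00,  1.68402037e-03,  2.78090458e+00])}
top {'intrinsics': array([[453.14512074,   0.        , 318.75354603],
       [  0.        , 453.14512074, 194.85816859],
       [  0.        ,   0.        ,   1.        ]]), 'xyz': array([382.69263091, -83.88627796, 950.04189205]), 'orientation': array([-2.97514597, -0.00809126, -1.55758942])}
wrist {'intrinsics': array([[316.92198442,   0.        , 320.18515249],
       [  0.        , 316.92198442, 201.93259565],
       [  0.        ,   0.        ,   1.        ]]), 'xyz': array([107.71325513, 619.97542797, 371.98015741]), 'orientation': array([2.83933669e+00, 2.05311381e-03, 1.27869973e+00])}
```

View pics/top0.png

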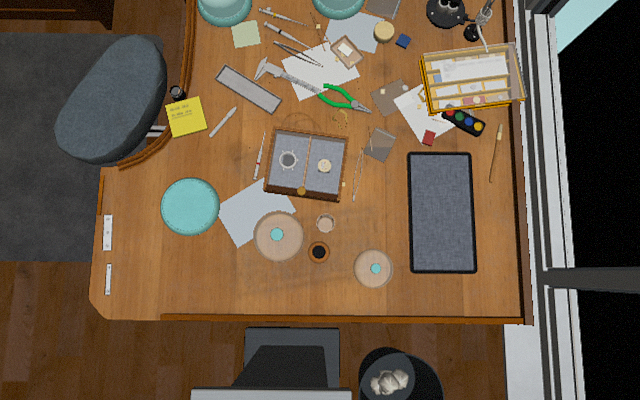

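View pics/side0.png

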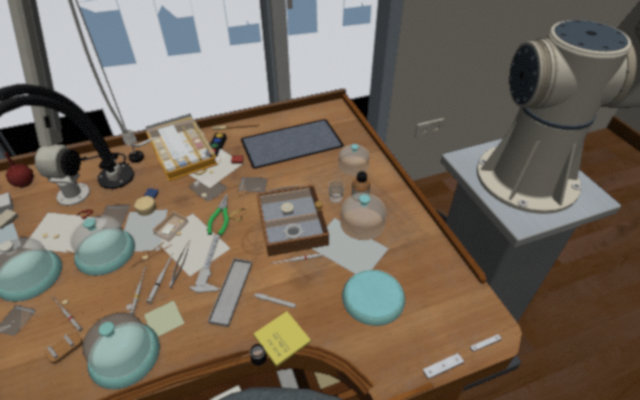

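View pics/wrist0.png

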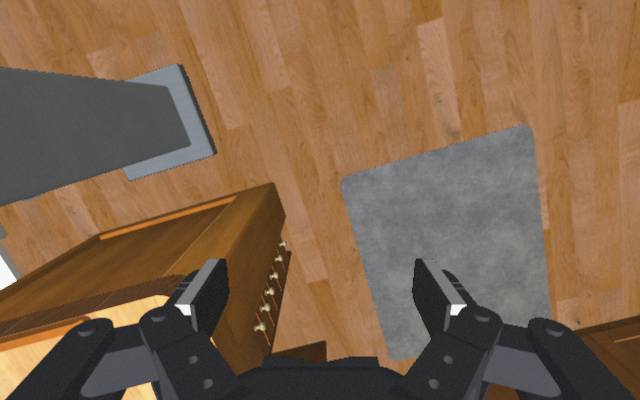

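```bash
cat > h.py <<'E'
import numpy as np, cv2
from scipy.spatial.transform import Rotation as R
from rig import status, viewer, job
def cam(n):
    p=viewer.camera_params(n); return np.array(p['intrinsics']),np.array(p['xyz']),R.from_euler('xyz',p['orientation']).as_matrix()
def proj(c,P):
    K,t,r=c; q=(np.atleast_2d(P)-t)@r; q=q@K.T; return q[:,:2]/q[:,2:]
def ray(c,uv):
    K,t,r=c; d=r@np.linalg.inv(K)@np.array([uv[0],uv[1],1.]); return t,d/np.linalg.norm(d)
def onz(c,uv,z):
    t,d=ray(c,uv); return t+d*(z-t[2])/d[2]
def tri(rays):
    A=np.zeros((3,3));b=np.zeros(3)
    for t,d in rays:
        M=np.eye(3)-np.outer(d,d);A+=M;b+=M@t
    p=np.linalg.solve(A,b); res=[np.linalg.norm((np.eye(3)-np.outer(d,d))@(p-t)) for t,d in rays]
    return p,res
def save(f,name): cv2.imwrite(f'pics/{name}.png',f[:,:,::-1])
def crop(f,name,x0,y0,w,h,s):
    c=cv2.resize(f[y0:y0+h,x0:x0+w],None,fx=s,fy=s,interpolation=cv2.INTER_CUBIC); save(c,name)
def delta(target_xyz, yaw=None, rpy=None):
    """shift (m) & rotvec in tool frame from the current pose to target with tool down"""
    s=status.sense(); r0=R.from_euler('xyz',s['tcp_rot']); 
    r1=R.from_euler('xyz',[np.pi,0,yaw]) if rpy is None else R.from_euler('xyz',rpy)
    sh=r0.inv().apply(np.array(target_xyz)-s['eef_pos'])/1000
    return np.round(sh,4), np.round((r0.inv()*r1).as_rotvec(),4)
E
python3 - <<'E'
from h import *
import pickle
out={}
for n in ['top','side']:
    f=viewer.grab_frame(n)
    for l in ['dome','bottle','jar','tray','mat','case','cover_knob','movement','watch_case']:
        for d in viewer.cut_out(l,n)[:4]:
            m=d['mask'];ys,xs=np.nonzero(m)
            print(n,l,round(d['p'],2),np.round(d['extent'],0),xs.mean().round(1),ys.mean().round(1),m.sum())
            out.setdefault((n,l),[]).append(m)
    out[n]=f; out['c'+n]=cam(n)
pickle.dump(out,open('d0.pkl','wb'))
crop(out['top'],'t1',220,110,200,180,4)
crop(out['side'],'s1',240,130,180,140,4)
print(status.sense()['clock'])
E
```

```text
top dome 0.79 [252. 211.  53.  50.] 278.2 235.8 2140
top dome 0.59 [353. 248.  40.  38.] 372.4 267.6 1366
top bottle 0.69 [308. 243.  23.  20.] 318.3 251.9 390
top jar 0.61 [317. 211.  16.  21.] 325.1 222.1 270
top tray 0.85 [160. 174.  61.  62.] 189.5 205.9 2772
top mat 0.86 [408. 150.  68. 125.] 440.8 212.6 8007
top case 0.86 [264. 127.  85.  76.] 305.1 163.9 5173
top cover_knob 0.76 [268. 131.  77.  71.] 305.4 164.3 4371
side dome 0.55 [340. 194.  44.  43.] 362.2 215.9 1815
side bottle 0.83 [350. 173.  22.  23.] 360.1 183.0 345
side jar 0.69 [328. 181.  16.  22.] 335.1 190.8 305
side jar 0.46 [257. 186.  68.  59.] 292.0 214.1 2758
side tray 0.77 [341. 272.  63.  56.] 372.7 297.3 2742
side mat 0.9 [238. 121. 104.  47.] 289.9 142.8 3066
side mat 0.21 [256. 184.  72.  62.] 292.1 213.9 2942
side case 0.66 [257. 185.  70.  72.] 291.6 219.6 3944
side cover_knob 0.92 [262. 185.  68.  53.] 292.3 214.3 2712
side cover_knob 0.32 [326. 182.  20.  21.] 335.5 190.5 268
1.15
```

View pics/t1.png

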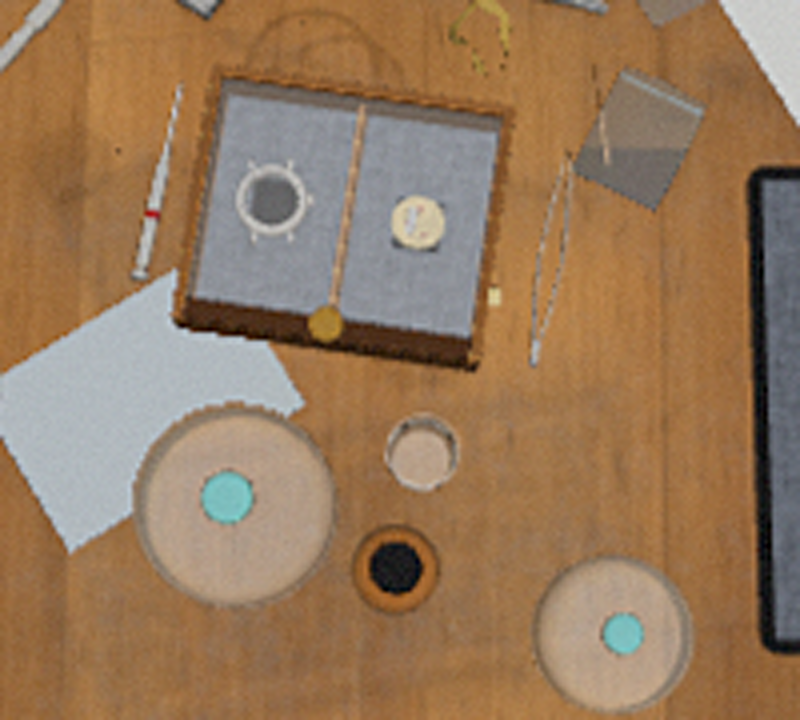

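View pics/s1.png

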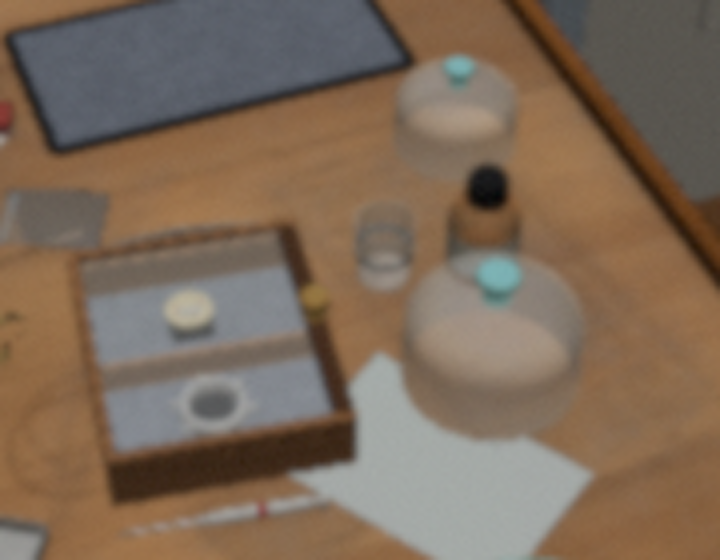

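```bash
cat > m0.py <<'E'
from h import *
import pickle
D=pickle.load(open('d0.pkl','rb'));ct,cs=D['ctop'],D['cside']
def blob(f,box,lo,hi):
    x0,y0,w,h=box; hsv=cv2.cvtColor(f[y0:y0+h,x0:x0+w],cv2.COLOR_RGB2HSV); m=cv2.inRange(hsv,lo,hi)
    n,l,st,ce=cv2.connectedComponentsWithStats(m); i=1+np.argmax(st[1:,4]); return ce[i]+[x0,y0],st[i]
mint=((80,80,100),(100,255,255))
T,S=D['top'],D['side']
for nm,bt,bs in [('dome',(262,222,30,25),(355,190,20,18)),('small',(365,260,20,20),(348,142,16,12))]:
    a,sa=blob(T,bt,*mint);b,sb=blob(S,bs,*mint);print(nm,a,sa,b,sb,tri([ray(ct,a),ray(cs,b)]))
a,_=blob(T,(308,241,24,22),(0,0,0),(180,255,60));b,_=blob(S,(352,168,18,16),(0,0,0),(180,255,70));print('cap',a,b,tri([ray(ct,a),ray(cs,b)]))
a,b=(220+325/4,110+323/4),(240+315/4,130+300/4);print('knob',tri([ray(ct,a),ray(cs,b)]))
a,b=(220+418/4,110+221/4),(240+190/4,130+308/4);print('mov',tri([ray(ct,a),ray(cs,b)]))
a,b=(220+272/4,110+199/4),(240+213/4,130+402/4);print('wc',tri([ray(ct,a),ray(cs,b)]))
# silhouettes
from scipy.optimize import least_squares
th=np.linspace(0,2*np.pi,48)
def sil(c,xy,rings):
    P=np.concatenate([np.c_[xy[0]+r*np.cos(th),xy[1]+r*np.sin(th),np.full(48,z)] for r,z in rings]);p=proj(c,P)
    h=cv2.convexHull(p.astype(np.float32));M=cv2.moments(h);return np.array([M['m10']/M['m00'],M['m01']/M['m00']]),h[:,0],M['m00']
def fit(nm,rings,x0,views=('top','side')):
    obs=[]
    for v in views:
        m=D[(v,nm)][0];h=cv2.convexHull(np.argwhere(m)[:,::-1].astype(np.float32));ys,xs=np.nonzero(m);e=np.array([xs.min(),xs.max(),ys.min(),ys.max()]);obs.append((D['c'+v],e,m.sum()))
    def res(x):
        o=[]
        for c,e,_ in obs:
            h=sil(c,x,rings)[1];o+=[h[:,0].min()-e[0]+.5,h[:,0].max()-e[1]-.5,h[:,1].min()-e[2]+.5,h[:,1].max()-e[3]-.5]
        return o
    r=least_squares(res,x0,loss='soft_l1');print(nm,r.x.round(1),np.round(res(r.x),1),[ (sil(c,r.x,rings)[2],a) for c,e,a in obs])
fit('dome',[(52,0),(52,40),(35,63),(12.5,82)],(300,0))
fit('bottle',[(22,0),(22,50),(8,72)],(300,-80)); fit('bottle',[(22,0),(22,50),(8,72)],(300,-80),('top',))
fit('jar',[(16,0),(18.5,45)],(350,-90)); fit('jar',[(16,0),(18.5,45)],(350,-90),('side',))
fit('tray',[(62.5,0),(62.5,18)],(400,200)); fit('tray',[(62.5,0),(62.5,18)],(400,200),('top',))
for v,c in (('top',ct),('side',cs)):
    m=D[(v,'mat')][0];cn=cv2.findContours(m.astype(np.uint8),0,2)[0];cn=max(cn,key=cv2.contourArea);r=cv2.minAreaRect(np.float32([onz(c,q,2)[:2] for q in cn[:,0]]));print('mat',r)
E
python3 m0.py
```

```text
dome [276.48275862 234.03448276] [  9   6  12  13 116] [365. 199.] [10  9  1  1  1] (array([450.7163435 ,  -8.20619075,  78.25225681]), [np.float64(1.1724697259192651), np.float64(1.1724697259191086)])Traceback (most recent call last):
  File "m0.py", line 10, in <module>
    a,sa=blob(T,bt,*mint);b,sb=blob(S,bs,*mint);print(nm,a,sa,b,sb,tri([ray(ct,a),ray(cs,b)]))
                               ~~~~^^^^^^^^^^^^
  File "m0.py", line 6, in blob
    n,l,st,ce=cv2.connectedComponentsWithStats(m); i=1+np.argmax(st[1:,4]); return ce[i]+[x0,y0],st[i]
                                                       ~~~~~~~~~^^^^^^^^^^
    return _wrapfunc(a, 'argmax', axis=axis, out=out, **kwds)
    return bound(*args, **kwds)
ValueError: attempt to get argmax of an empty sequence
```

```bash
sed -i 's/mint=((80,80,100)/mint=((70,45,80)/; s/(100,255,255))/(105,255,255))/' m0.py; python3 m0.py
```

```text
dome [276.40625   233.9765625] [  8   6  13  13 128] [364.05617978 199.40449438] [ 4  5 11 11 89] (array([451.74110188,  -8.42087762,  76.98233641]), [np.float64(0.22988104103655682), np.float64(0.22988104103675283)])
small [375.38157895 268.        ] [ 6  4 10  9 76] [354.36666667 147.23333333] [ 4  3  6  6 30] (array([ 389.33513398, -200.61484839,   59.61006687]), [np.float64(0.7204398684966253), np.float64(0.7204398684966395)])
cap [318.60162602 251.54471545] [361.4494382  176.69662921] (array([419.81730919, -90.14636838,  63.52388588]), [np.float64(0.250701374360092), np.float64(0.2507013743600683)])
knob (array([541.10488451, -53.23635863,  49.04023029]), [np.float64(1.052472423189892), np.float64(1.0524724231898512)])
mov (array([601.32807451, -99.99639145,  19.24591325]), [np.float64(1.3539189787504793), np.float64(1.353918978750406)])
wc (array([611.7639871 , -23.4707237 ,  23.13465765]), [np.float64(0.6221688422705534), np.float64(0.6221688422706311)])
dome [300.   0.] [ -6.8  -6.7  76.1  79.6  59.9  61.8 -13.7 -14.6] [(2351.8807775108144, np.int64(2140)), (1729.085340286372
[... 169 characters left out ...]
80.] [-6.5 -5.7 60.5 62.7] [(451.50808334862813, np.int64(390))]
jar [350. -90.] [-7.  -7.1 65.9 66.1 51.4 52.6 -9.2 -9. ] [(285.36590100545436, np.int64(270)), (303.1290907235816, np.int64(305))]
jar [350. -90.] [51.4 52.6 -9.2 -9. ] [(303.1290907235816, np.int64(305))]
tray [511.8 179. ] [-0.7  1.5  0.1  1.4  0.3  1.6 -3.6 -0.2] [(2939.3490328373155, np.int64(2772)), (3026.960716159083, np.int64(2742))]
tray [400. 200.] [-15.  -11.2  53.2  56.4] [(3115.684234731947, np.int64(2772))]
mat ((512.0736083984375, -347.6860656738281), (260.07623291015625, 140.49136352539062), 0.6072328090667725)
mat ((509.5517578125, -347.3252258300781), (147.9403076171875, 263.86248779296875), 89.96727752685547)
```

```bash
sed -i "s/loss='soft_l1')/loss='soft_l1',diff_step=0.01)/; s/fit('bottle',\(.*\)(300,-80)/fit('bottle',\1(420,-90)/; s/(300,0))/(450,-8))/; s/(350,-90)/(480,-95)/g; s/(400,200)/(512,180)/g" m0.py; sed -i 's/(300,-80)/(420,-90)/g' m0.py; python3 m0.py | tail -9
```

```text
dome [452.2  -9.6] [ 1.  -0.7  0.1  0.4 -0.9  0.3 -0.1  0.6] [(2147.4651091062697, np.int64(2140)), (1809.9330873431172, np.int64(1815))]
bottle [420.1 -91.3] [ 0.4  0.7  0.1  0.  -0.2  0.5  0.9  8.6] [(398.37271284265444, np.int64(390)), (485.3845951834228, np.int64(345))]
bottle [420.2 -90.2] [-0.1  0.1  0.1 -0.1] [(398.308122694958, np.int64(390))]
jar [ 480.4 -103.1] [ 0.6  0.   0.1  0.1 -0.4  0.4  0.3  0.9] [(272.0335619947873, np.int64(270)), (310.8623492815532, np.int64(305))]
jar [ 479.6 -105.2] [-0.4  0.4 -0.3  0.3] [(310.0823994684033, np.int64(305))]
tray [513.9 180.1] [-1.2  1.1 -0.9  0.4 -0.5  0.9 -2.9  0.7] [(2937.1172096978407, np.int64(2772)), (3038.3992629498243, np.int64(2742))]
tray [513.4 179.9] [-1.1  1.1 -0.7  0.6] [(2937.6839020237094, np.int64(2772))]
mat ((512.0736083984375, -347.6860656738281), (260.07623291015625, 140.49136352539062), 0.6072328090667725)
mat ((509.5517578125, -347.3252258300781), (147.9403076171875, 263.86248779296875), 89.96727752685547)
```

```bash
python3 -c "
from h import *
print(delta([452,-9,150],np.pi/2),delta([430,300,253],np.pi/2))"
```

```text
(array([-0.5036,  0.4355,  0.1033]), array([ 0.    , -0.    , -0.2918])) (array([-2.140e-01,  3.255e-01,  3.000e-04]), array([ 0.    , -0.    , -0.2918]))
```

Call:
send_rows --plan '[[[-0.03, 0.026, 0.003], [0, 0, -0.1], 1], [[-0.055, 0.048, 0.006], [0, 0, -0.2], 1], [[-0.085, 0.073, 0.01], [0, 0, -0.29], 1], [[-0.115, 0.1, 0.014], [0, 0, -0.292], 1], [[-0.145, 0.125, 0.018], [0, 0, -0.292], 1]]' --squeeze 30

```text
clock: 1.57
eef_pos: [258.2, 422.1, 235.1]
tcp_rot: [3.141, -0.0, 1.572]
contact_force: [1.5, -0.3, -0.1]
opening: 0.998
```

Call:
send_rows --plan '[[[-0.19, 0.085, 0.03], [0, 0, 0], 1], [[-0.19, 0.085, 0.03], [0, 0, 0], 1], [[-0.19, 0.085, 0.03], [0, 0, 0], 1], [[-0.19, 0.085, 0.03], [0, 0, 0], 1], [[-0.19, 0.085, 0.03], [0, 0, 0], 1]]'

```text
clock: 1.98
eef_pos: [342.5, 233.9, 205.8]
tcp_rot: [3.14, -0.001, 1.573]
contact_force: [1.4, -0.0, 0.7]
opening: 1.0
```

Call:
send_rows --plan '[[[-0.18, 0.08, 0.03], [0, 0, 0], 1], [[-0.18, 0.08, 0.03], [0, 0, 0], 1], [[-0.18, 0.08, 0.03], [0, 0, 0], 1], [[-0.18, 0.08, 0.03], [0, 0, 0], 1], [[-0.18, 0.08, 0.03], [0, 0, 0], 0.3]]'

```text
clock: 2.4
eef_pos: [423.7, 51.6, 175.7]
tcp_rot: [3.139, -0.001, 1.572]
contact_force: [0.2, 0.9, -0.1]
opening: 0.888
```

Call:
send_rows --plan '[[[-0.0605, 0.0285, 0.03], [0, 0, 0], 0.2], [[-0.0605, 0.0285, 0.04], [0, 0, 0], 0.2], [[-0.0605, 0.0285, 0.055], [0, 0, 0], 0.2], [[-0.0605, 0.0285, 0.055], [0, 0, 0], 0.2], [[-0.0605, 0.0285, 0.055], [0, 0, 0], 0.2]]'

```text
clock: 2.82
eef_pos: [451.7, -9.0, 120.3]
tcp_rot: [-3.142, -0.001, 1.571]
contact_force: [-0.7, -0.6, -0.7]
opening: 0.599
```

```bash
python3 - <<'E'
from h import *
s=status.sense();print(s['eef_pos'],s['opening'])
for n in ['wrist','side']:
    c=cam(n);f=viewer.grab_frame(n);save(f,n+'1')
    if n=='wrist':print(c, proj(c,[[452,-9,76.5],[452,-9,82],[420,-90.5,72],[480,-103.5,45]]))
    else: crop(f,'s2',280,120,160,120,5)
E
```

```text
[451.65111934  -9.0014578  120.31047331] 0.5987971205840473
(array([[316.92198442,   0.        , 320.18515249],
       [  0.        , 316.92198442, 201.93259565],
       [  0.        ,   0.        ,   1.        ]]), array([376.44111194,  -9.30838339, 239.65419532]), array([[-2.56804339e-04,  9.54780757e-01,  2.97310679e-01],
       [ 9.99999931e-01,  3.25198767e-04, -1.80582829e-04],
       [-2.69102076e-04,  2.97310612e-01, -9.54780775e-01]])) [[320.77703945 243.95655023]
 [320.79229533 248.22798399]
 [171.54366599 186.76291623]
 [182.44187003 261.86629983]]
```

View pics/wrist1.png

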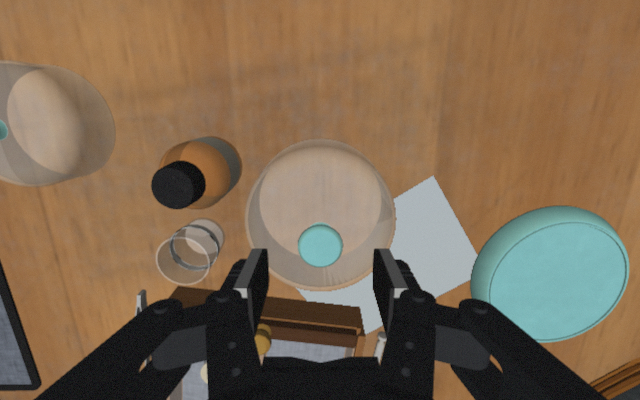

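View pics/s2.png

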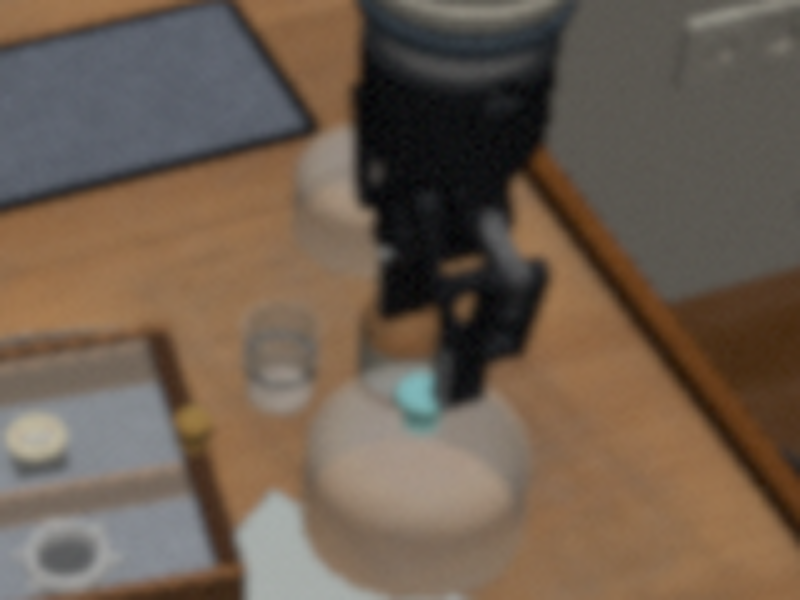

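Call:
send_rows --plan '[[[0, 0, 0.012], [0, 0, 0], 0.2], [[0, 0, 0.022], [0, 0, 0], 0.2], [[0, 0, 0.03], [0, 0, 0], 0.2], [[0, 0, 0.03], [0, 0, 0], -0.6], [[0, 0, 0.03], [0, 0, 0], -0.6]]' --squeeze 30

```text
clock: 3.33
eef_pos: [452.3, -7.9, 91.4]
tcp_rot: [3.14, -0.001, 1.574]
contact_force: [0.4, 0.1, 0.8]
opening: 0.328
```

Call:
send_rows --plan '[[[0, 0, 0], [0, 0, 0], -0.6], [[0, 0, 0], [0, 0, 0], -0.6], [[0, 0, -0.005], [0, 0, 0], -0.6], [[0, 0, -0.012], [0, 0, 0], -0.6], [[0, 0, -0.02], [0, 0, 0], -0.6]]'

```text
clock: 3.75
eef_pos: [452.2, -7.9, 112.1]
tcp_rot: [3.14, -0.001, 1.574]
contact_force: [-0.3, -0.1, -0.4]
opening: 0.25
```

```bash
python3 - <<'E'
from h import *
f=viewer.grab_frame('side');crop(f,'s3',280,120,160,120,5)
E
```

```text
(no output)
```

View pics/s3.png

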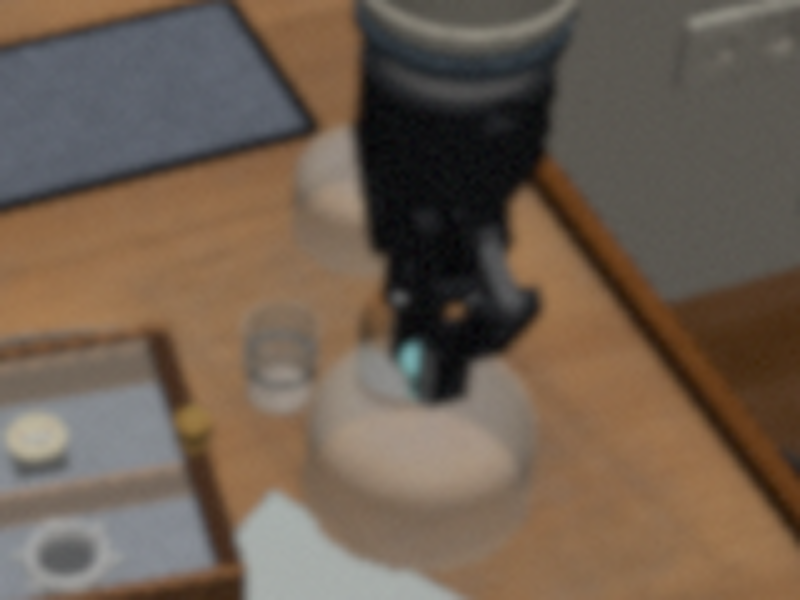

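Call:
send_rows --plan '[[[0, 0, -0.015], [0, 0, 0], -1], [[0, 0, -0.032], [0, 0, 0], -1], [[-0.005, 0.002, -0.05], [0, 0, 0], -1], [[-0.015, 0.006, -0.068], [0, 0, 0], -1], [[-0.032, 0.013, -0.083], [0, 0, 0], -1]]'

```text
clock: 4.22
eef_pos: [465.8, -39.6, 198.4]
tcp_rot: [3.137, -0.001, 1.575]
contact_force: [1.0, -0.2, -1.7]
opening: 0.249
```

Call:
send_rows --plan '[[[-0.025, 0.01, 0], [0, 0, 0], -1], [[-0.053, 0.021, 0], [0, 0, 0], -1], [[-0.082, 0.033, 0], [0, 0, 0], -1], [[-0.11, 0.044, 0], [0, 0, 0], -1], [[-0.138, 0.055, 0], [0, 0, 0], -1]]'

```text
clock: 4.63
eef_pos: [521.8, -178.9, 199.4]
tcp_rot: [3.136, -0.001, 1.575]
contact_force: [1.4, -0.1, -1.0]
opening: 0.247
```

Call:
send_rows --plan '[[[-0.028, 0.011, 0], [0, 0, 0], -1], [[-0.056, 0.022, 0], [0, 0, 0], -1], [[-0.084, 0.033, 0], [0, 0, 0], -1], [[-0.11, 0.044, 0], [0, 0, 0], -1], [[-0.13, 0.052, 0], [0, 0, 0], -1]]'

```text
clock: 5.05
eef_pos: [575.0, -311.0, 200.4]
tcp_rot: [3.134, 0.0, 1.574]
contact_force: [0.3, 0.9, -0.3]
opening: 0.25
```

Call:
send_rows --plan '[[[-0.018, 0.007, 0.015], [0.004, 0, 0], -1], [[-0.032, 0.012, 0.035], [0.007, 0, 0], -1], [[-0.036, 0.013, 0.058], [0.007, 0, 0], -1], [[-0.036, 0.013, 0.08], [0.007, 0, 0], -1], [[-0.036, 0.013, 0.095], [0.007, 0, 0], -1]]'

```text
clock: 5.47
eef_pos: [588.0, -347.2, 103.7]
tcp_rot: [-3.14, -0.001, 1.573]
contact_force: [-1.0, 0.4, -0.5]
opening: 0.255
```

Call:
send_rows --plan '[[[0, 0, 0.004], [0, 0, 0], -1], [[0, 0, 0.008], [0, 0, 0], -1], [[0, 0, 0.0105], [0, 0, 0], -1], [[0, 0, 0.012], [0, 0, 0], -1], [[0, 0, 0.012], [0, 0, 0], -1]]'

```text
clock: 5.88
eef_pos: [588.4, -347.8, 93.5]
tcp_rot: [-3.141, 0.001, 1.573]
contact_force: [-1.9, -1.0, 2.8]
opening: 0.252
```

```bash
python3 - <<'E'
from h import *
f=viewer.grab_frame('side');crop(f,'s4',180,60,200,130,4);print(status.sense())
E
```

```text
{'clock': 5.9333, 'qpos': array([-5.35556204e-01,  6.09447626e-01,  1.61103629e+00, -6.15740243e-04,
        9.20558309e-01, -2.10861647e+00]), 'qvel': array([ 0.0014936 ,  0.0002488 ,  0.00139832,  0.00168939, -0.00219262,
       -0.0002108 ]), 'joint_efforts': array([ 1.04908582e+00, -6.93017721e+01, -2.83498496e+01,  3.98512753e-01,
       -6.63971733e-01,  1.44319181e-02]), 'eef_pos': array([ 588.54869084, -347.68634566,   93.51917213]), 'tcp_rot': array([3.14137117e+00, 7.02999749e-04, 1.57343281e+00]), 'contact_force': array([-2.36029407,  0.44185866,  3.59344625]), 'wrist_torque': array([-0.01560603,  0.47280949,  0.02905912]), 'opening': 0.24933675181771126}
```

View pics/s4.png

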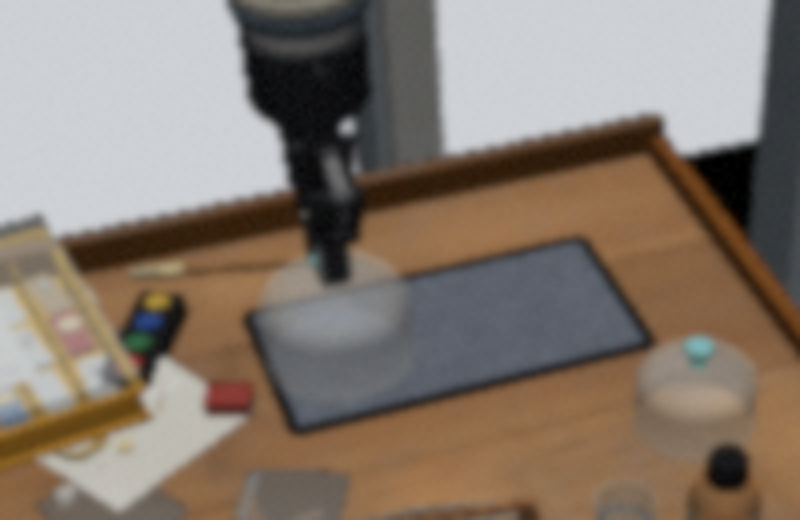

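Call:
send_rows --plan '[[[0, 0, 0], [0, 0, 0], -0.1], [[0, 0, 0], [0, 0, 0], 0.2], [[0, 0, 0], [0, 0, 0], 0.3], [[0, 0, 0], [0, 0, 0], 0.3], [[0, 0, -0.015], [0, 0, 0], 0.3]]'

```text
clock: 6.35
eef_pos: [587.0, -346.7, 106.0]
tcp_rot: [-3.138, -0.002, 1.573]
contact_force: [-1.3, 0.3, 0.5]
opening: 0.649
```

Call:
send_rows --plan '[[[0, 0, -0.04], [0, 0, 0], 0.3], [[0.035, -0.015, -0.06], [0, 0, 0], 0.3], [[0.075, -0.03, -0.06], [0, 0, 0], 0.3], [[0.11, -0.045, -0.06], [0, 0, 0], 0.3], [[0.145, -0.06, -0.06], [0, 0, 0], 0.4]]'

```text
clock: 6.77
eef_pos: [526.0, -200.4, 166.9]
tcp_rot: [-3.139, -0.002, 1.573]
contact_force: [0.6, 1.2, 0.3]
opening: 0.701
```

```bash
python3 - <<'E'
from h import *
f=viewer.grab_frame('top');save(f,'top2');print(status.sense()['eef_pos'])
E
```

```text
[ 521.98834596 -194.91374838  165.88394368]
```

View pics/top2.png

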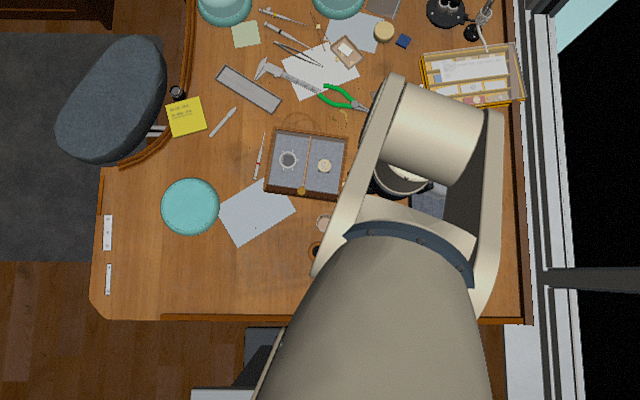

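Call:
send_rows --plan '[[[0.035, -0.016, 0.01], [0, 0, 0], 0.7], [[0.07, -0.032, 0.02], [0, 0, 0], 0.7], [[0.0915, -0.042, 0.035], [0, 0, 0], 0.7], [[0.0915, -0.042, 0.06], [0, 0, 0], 0.7], [[0.0915, -0.042, 0.06], [0, 0, 0], 0.7]]' --squeeze 20

```text
clock: 7.23
eef_pos: [476.5, -101.4, 104.0]
tcp_rot: [-3.129, -0.007, 1.576]
contact_force: [-0.9, -0.7, 0.2]
opening: 0.85
```

```bash
python3 - <<'E'
from h import *
print(status.sense()['eef_pos'])
c=cam('wrist');f=viewer.grab_frame('wrist');q=proj(c,[[480,-103.5,0],[480,-103.5,45],[498.5,-103.5,45],[461.5,-103.5,45],[480,-122,45],[480,-85,45]]);g=f.copy()
for a in q: cv2.circle(g,tuple(np.int32(a.round())),2,(255,0,0),-1)
save(g,'w2')
E
```

```text
[ 476.50257864 -101.43343547  103.98345048]
```

View pics/w2.png

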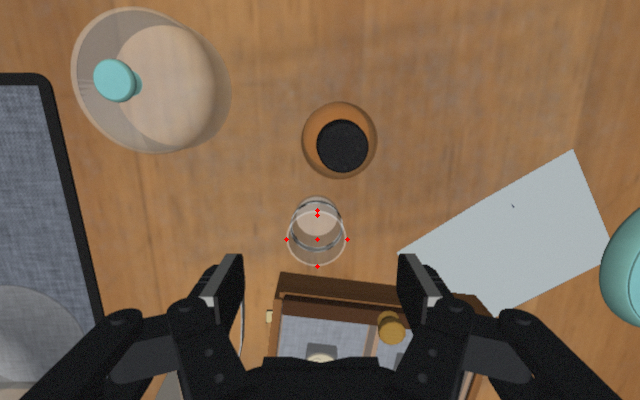

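```bash
python3 -c "
from h import *
print(delta([480,-103.5,31],np.pi/2))"
```

```text
(array([-0.0015,  0.0029,  0.0745]), array([-0.0114, -0.0063,  0.0042]))
```

Call:
send_rows --plan '[[[-0.0015, 0.003, 0.005], [-0.011, -0.006, 0.004], 0.6], [[-0.0015, 0.003, 0.03], [-0.011, -0.006, 0.004], 0.6], [[-0.0015, 0.003, 0.055], [-0.011, -0.006, 0.004], 0.6], [[-0.0015, 0.003, 0.073], [-0.011, -0.006, 0.004], 0.6], [[-0.0015, 0.003, 0.073], [-0.011, -0.006, 0.004], 0]]'

```text
clock: 7.7
eef_pos: [479.5, -104.1, 30.6]
tcp_rot: [-3.139, -0.001, 1.57]
contact_force: [-0.8, 0.2, -0.7]
opening: 0.674
```

Call:
send_rows --plan '[[[0, 0, 0], [0, 0, 0], -0.2], [[0, 0, 0], [0, 0, 0], -0.4], [[0, 0, 0], [0, 0, 0], -0.6], [[0, 0, 0], [0, 0, 0], -0.6], [[0, 0, 0], [0, 0, 0], -0.6]]'

```text
clock: 8.12
eef_pos: [480.2, -104.4, 31.5]
tcp_rot: [-3.141, -0.0, 1.57]
contact_force: [-0.6, -0.5, -0.2]
opening: 0.419
```

Call:
send_rows --plan '[[[0, 0, -0.008], [0, 0, 0], -0.8], [[0, 0, -0.02], [0, 0, 0], -0.8], [[0, 0, -0.04], [0, 0, 0], -0.8], [[-0.01, 0, -0.055], [0, 0, 0], -0.8], [[-0.035, 0.002, -0.06], [0, 0, 0], -0.8]]'

```text
clock: 8.53
eef_pos: [482.9, -138.3, 94.3]
tcp_rot: [3.14, -0.0, 1.572]
contact_force: [0.4, -0.3, -0.6]
opening: 0.421
```

Call:
send_rows --plan '[[[-0.03, 0.002, 0], [0, 0, 0], -0.8], [[-0.06, 0.004, 0], [0, 0, 0], -0.8], [[-0.09, 0.006, 0], [0, 0, 0], -0.8], [[-0.12, 0.008, 0], [0, 0, 0], -0.8], [[-0.15, 0.01, 0], [0, 0, 0], -0.8]]'

```text
clock: 8.95
eef_pos: [493.2, -289.8, 95.5]
tcp_rot: [3.139, 0.0, 1.572]
contact_force: [1.1, -0.1, 0.0]
opening: 0.417
```

Target (495,-347), TCP z 33.5.

Call:
send_rows --plan '[[[-0.028, 0.001, 0.002], [0, 0, 0], -0.8], [[-0.05, 0.002, 0.012], [0, 0, 0], -0.8], [[-0.057, 0.002, 0.03], [0, 0, 0], -0.8], [[-0.057, 0.002, 0.045], [0, 0, 0], -0.8], [[-0.057, 0.002, 0.056], [0, 0, 0], -0.8]]'

```text
clock: 9.37
eef_pos: [495.0, -347.4, 39.2]
tcp_rot: [3.14, 0.0, 1.571]
contact_force: [-1.1, 0.1, -0.3]
opening: 0.42
```

Call:
send_rows --plan '[[[0, 0, 0.002], [0, 0, 0], -0.8], [[0, 0, 0.004], [0, 0, 0], -0.8], [[0, 0, 0.0055], [0, 0, 0], -0.8], [[0, 0, 0.0055], [0, 0, 0], -0.8], [[0, 0, 0.0055], [0, 0, 0], -0.8]]'

```text
clock: 9.78
eef_pos: [495.5, -347.4, 34.5]
tcp_rot: [3.139, 0.001, 1.571]
contact_force: [-0.8, 0.0, -0.8]
opening: 0.419
```

Release (a millimetre above at most), opening gently and rising.

Call:
send_rows --plan '[[[0, 0, 0.001], [0, 0, 0], -0.8], [[0, 0, 0.001], [0, 0, 0], -0.1], [[0, 0, 0.001], [0, 0, 0], 0.1], [[0, 0, 0.001], [0, 0, 0], 0.3], [[0, 0, 0.001], [0, 0, 0], 0.5]]'

```text
clock: 10.2
eef_pos: [495.5, -347.4, 33.6]
tcp_rot: [3.139, 0.001, 1.571]
contact_force: [-0.4, 0.8, 0.6]
opening: 0.746
```

Call:
send_rows --plan '[[[0, 0, -0.03], [0, 0, 0], 0.6], [[0, 0, -0.065], [0, 0, 0], 0.6], [[0.03, -0.01, -0.1], [0, 0, 0], 0.6], [[0.065, -0.02, -0.1], [0, 0, 0], 0.6], [[0.105, -0.03, -0.1], [0, 0, 0], 0.6]]'

```text
clock: 10.62
eef_pos: [466.2, -242.8, 135.9]
tcp_rot: [3.134, 0.004, 1.569]
contact_force: [0.6, 0.9, -0.7]
opening: 0.802
```

```bash
python3 - <<'E'
from h import *
s=status.sense();print(s['eef_pos'],s['tcp_rot'])
save(viewer.grab_frame('wrist'),'w3');print(delta([420,-90.5,130],np.pi/2))
E
```

```text
[ 466.23856506 -242.80021719  135.89784133] [3.13385053 0.00353417 1.56922983]
(array([ 0.1449, -0.0416,  0.0041]), array([ 0.0004, -0.0024, -0.0008]))
```

View pics/w3.png

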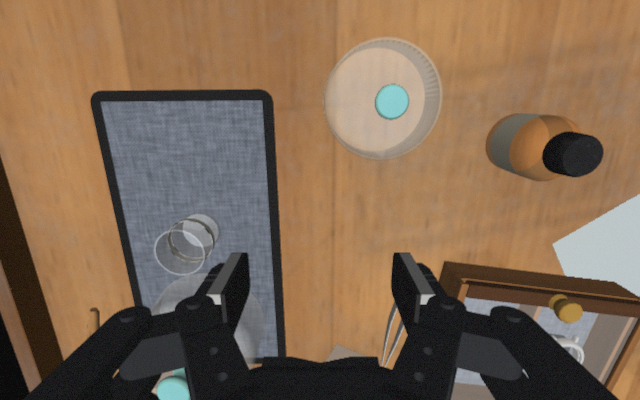

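Call:
send_rows --plan '[[[0.04, -0.012, 0.002], [0, 0, 0], 0.6], [[0.08, -0.024, 0.004], [0, 0, 0], 0.6], [[0.115, -0.035, 0.005], [0, -0.002, 0], 0.6], [[0.145, -0.042, 0.006], [0, -0.002, 0], 0.6], [[0.145, -0.042, 0.015], [0, -0.002, 0], 0.6]]'

```text
clock: 11.08
eef_pos: [417.5, -86.3, 119.5]
tcp_rot: [-3.141, -0.002, 1.572]
contact_force: [-0.5, -0.6, -0.3]
opening: 0.802
```

```bash
python3 - <<'E'
from h import *
s=status.sense();print(s['eef_pos'],s['tcp_rot'],delta([420,-90.5,38],np.pi/2))
c=cam('wrist');f=viewer.grab_frame('wrist');th=np.linspace(0,6.28,16)
g=f.copy()
for r,z in ((22,0),(22,50),(9,72)):
  for a in proj(c,np.c_[420+r*np.cos(th),-90.5+r*np.sin(th),0*th+z]): cv2.circle(g,tuple(np.int32(a.round())),1,(255,0,0),-1)
save(g,'w4')
E
```

```text
[417.50248673 -86.28405607 119.53207722] [-3.14097197e+00 -1.60489271e-03  1.57241765e+00] (array([-0.0044,  0.0025,  0.0815]), array([-0.0006, -0.0016,  0.0016]))
```

View pics/w4.png

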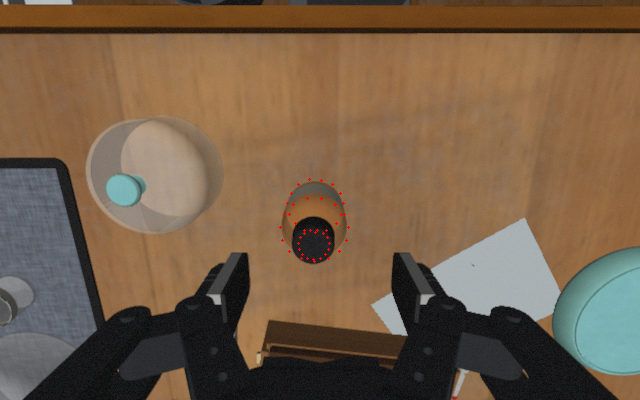

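Call:
send_rows --plan '[[[-0.0042, 0.0025, 0.006], [0, -0.0016, 0.0016], 0.6], [[-0.0042, 0.0025, 0.03], [0, -0.0016, 0.0016], 0.6], [[-0.0042, 0.0025, 0.058], [0, -0.0016, 0.0016], 0.6], [[-0.0042, 0.0025, 0.081], [0, -0.0016, 0.0016], 0.5], [[-0.0042, 0.0025, 0.081], [0, -0.0016, 0.0016], 0.2]]' --squeeze 30

```text
clock: 11.55
eef_pos: [419.0, -93.0, 33.7]
tcp_rot: [-3.136, -0.0, 1.571]
contact_force: [-0.9, 0.3, -0.4]
opening: 0.628
```

Call:
send_rows --plan '[[[0, 0, 0], [0, 0, 0], 0.05], [[0, 0, 0], [0, 0, 0], -0.2], [[0, 0, 0], [0, 0, 0], -0.5], [[0, 0, 0], [0, 0, 0], -0.5], [[0, 0, 0], [0, 0, 0], -0.5]]'

```text
clock: 11.97
eef_pos: [419.7, -93.3, 34.6]
tcp_rot: [-3.137, 0.0, 1.571]
contact_force: [-1.0, -0.2, -0.9]
opening: 0.507
```

Call:
send_rows --plan '[[[0, 0, -0.01], [0, 0, 0], -0.6], [[0, 0, -0.025], [0, 0, 0], -0.6], [[0, 0.01, -0.05], [0, 0, 0], -0.6], [[-0.01, 0.022, -0.075], [0, 0, 0], -0.6], [[-0.032, 0.026, -0.085], [0, 0, 0], -0.6]]'

```text
clock: 12.38
eef_pos: [448.8, -124.9, 123.1]
tcp_rot: [3.14, 0.001, 1.573]
contact_force: [2.7, -0.2, -0.8]
opening: 0.504
```

Call:
send_rows --plan '[[[-0.025, 0.005, 0], [0, 0, 0], -0.6], [[-0.055, 0.005, 0], [0, 0, 0], -0.6], [[-0.085, 0.003, 0], [0, 0, 0], -0.6], [[-0.115, -0.003, 0], [0, 0, 0], -0.6], [[-0.145, -0.01, 0], [0, 0, 0], -0.6]]'

```text
clock: 12.8
eef_pos: [439.2, -271.4, 124.1]
tcp_rot: [3.139, 0.002, 1.573]
contact_force: [1.4, -0.5, -0.5]
opening: 0.504
```

Call:
send_rows --plan '[[[-0.028, -0.01, 0], [0, 0, 0], -0.6], [[-0.052, -0.018, 0.006], [0, 0, 0], -0.6], [[-0.07, -0.024, 0.02], [0, 0, 0], -0.6], [[-0.076, -0.024, 0.04], [0, 0, 0], -0.6], [[-0.076, -0.024, 0.06], [0, 0, 0], -0.6]]'

```text
clock: 13.22
eef_pos: [415.9, -349.9, 64.8]
tcp_rot: [3.136, 0.004, 1.571]
contact_force: [-0.3, 0.3, -0.7]
opening: 0.503
```

Target TCP z = 36.6.

Call:
send_rows --plan '[[[0.002, 0, 0.01], [0.005, -0.003, 0], -0.6], [[0.002, 0, 0.019], [0.005, -0.003, 0], -0.6], [[0.002, 0, 0.0245], [0.005, -0.003, 0], -0.6], [[0.002, 0, 0.0272], [0.005, -0.003, 0], -0.6], [[0.002, 0, 0.0272], [0.005, -0.003, 0], -0.6]]'

```text
clock: 13.63
eef_pos: [416.2, -347.8, 37.7]
tcp_rot: [3.142, 0.007, 1.572]
contact_force: [-0.8, -0.8, -1.3]
opening: 0.506
```

Call:
send_rows --plan '[[[0, 0, 0.0007], [0, 0, 0], -0.6], [[0, 0, 0.0007], [0, 0, 0], 0.05], [[0, 0, 0.0007], [0, 0, 0], 0.2], [[0, 0, 0.0007], [0, 0, 0], 0.4], [[0, 0, 0.0007], [0, 0, 0], 0.5]]'

```text
clock: 14.05
eef_pos: [416.4, -347.9, 37.4]
tcp_rot: [3.141, 0.008, 1.572]
contact_force: [0.6, -0.5, -0.3]
opening: 0.754
```

Call:
send_rows --plan '[[[0, 0, -0.03], [0, 0, 0], 0.5], [[0, 0, -0.07], [0, 0, 0], 0.5], [[0, 0, -0.1], [0, 0, 0], 0.5], [[0.03, 0, -0.11], [0, 0, 0], 0.5], [[0.07, 0.01, -0.11], [0, 0, 0], 0.5]]'

```text
clock: 14.47
eef_pos: [427.4, -279.4, 150.3]
tcp_rot: [3.136, 0.012, 1.569]
contact_force: [0.8, -0.2, 0.5]
opening: 0.749
```

```bash
python3 - <<'E'
from h import *
s=status.sense();print(s['eef_pos'],s['tcp_rot'])
save(viewer.grab_frame('wrist'),'w5');f=viewer.grab_frame('side');crop(f,'s5',220,100,160,120,5)
print(status.sense()['eef_pos'])
E
```

```text
[ 427.40392978 -279.36888808  150.28687122] [3.13569967 0.01200188 1.56876461]
[ 426.57200957 -273.33582622  147.64491347]
```

View pics/w5.png

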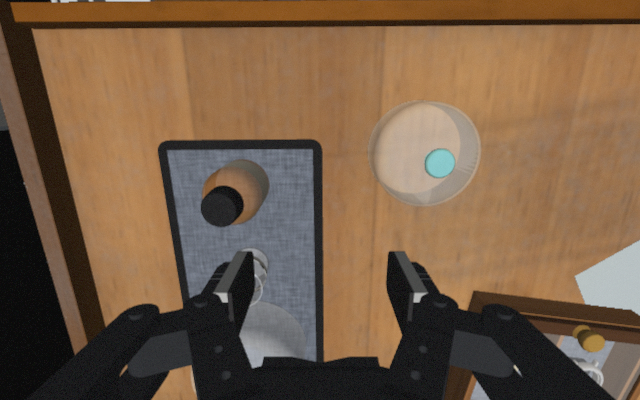

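View pics/s5.png

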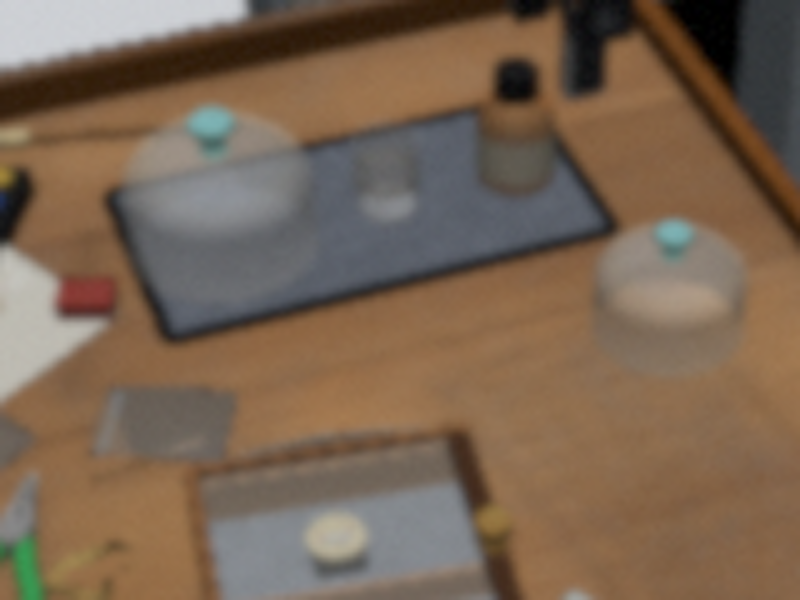

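```bash
python3 - <<'E'
from h import *
print(delta([541,-53,130],-0.136))
E
```

```text
(array([0.2201, 0.1151, 0.0163]), array([0.0067, 0.0042, 1.7099]))
```

Call:
send_rows --plan '[[[0.035, 0.018, 0], [0, 0, 0.12], 0.4], [[0.07, 0.036, 0], [0, 0, 0.24], 0.4], [[0.105, 0.055, 0], [0, 0, 0.36], 0.4], [[0.14, 0.073, 0], [0, 0, 0.48], 0.4], [[0.175, 0.092, 0], [0, 0, 0.6], 0.4]]'

```text
clock: 14.98
eef_pos: [511.8, -109.7, 146.8]
tcp_rot: [3.137, 0.005, 1.013]
contact_force: [-0.2, -1.5, 0.4]
opening: 0.698
```

```bash
python3 - <<'E'
from h import *
print(delta([541,-53,130],-0.136))
E
```

```text
(array([ 0.0636, -0.0054,  0.0164]), array([0.0073, 0.0019, 1.1486]))
```

Call:
send_rows --plan '[[[0.02, -0.001, 0.005], [0, 0, 0.12], 0.3], [[0.04, -0.003, 0.01], [0, 0, 0.24], 0.3], [[0.063, -0.005, 0.016], [0, 0, 0.36], 0.2], [[0.063, -0.005, 0.016], [0, 0, 0.48], 0.2], [[0.063, -0.005, 0.016], [0, 0, 0.6], 0.2]]'

```text
clock: 15.4
eef_pos: [541.3, -52.6, 129.9]
tcp_rot: [3.135, 0.002, 0.409]
contact_force: [-0.2, 0.6, 0.2]
opening: 0.601
```

Call:
send_rows --plan '[[[0, 0, 0], [0, 0, 0.12], 0.2], [[0, 0, 0], [0, 0, 0.24], 0.2], [[0, 0, 0], [0, 0, 0.36], 0.2], [[0, 0, 0], [0, 0, 0.48], 0.2], [[0, 0, 0], [0, 0, 0.56], 0.2]]'

```text
clock: 15.82
eef_pos: [541.3, -52.8, 129.8]
tcp_rot: [3.135, -0.002, -0.158]
contact_force: [0.1, -0.2, 0.2]
opening: 0.601
```

```bash
python3 - <<'E'
from h import *
s=status.sense();print(s['eef_pos'],s['tcp_rot'],delta([541,-53,130],-0.136))
c=cam('wrist');f=viewer.grab_frame('wrist');g=f.copy()
for a in proj(c,[[541,-53,55.5],[541,-53,39],[601.3,-100,22],[611.8,-23.5,26]]): print(a);cv2.circle(g,tuple(np.int32(a.round())),2,(255,0,0),-1)
save(g,'w6')
E
```

```text
[541.34693359 -52.78122676 129.83823927] [ 3.13478266e+00 -1.80814361e-03 -1.57646871e-01] (array([-0.0003,  0.0003, -0.0002]), array([ 0.0068, -0.0017, -0.0217]))
[318.44152798 223.95100106]
[318.50095742 215.27167965]
[403.26786935 251.68085795]
[411.07183124 155.1385541 ]
```

View pics/w6.png

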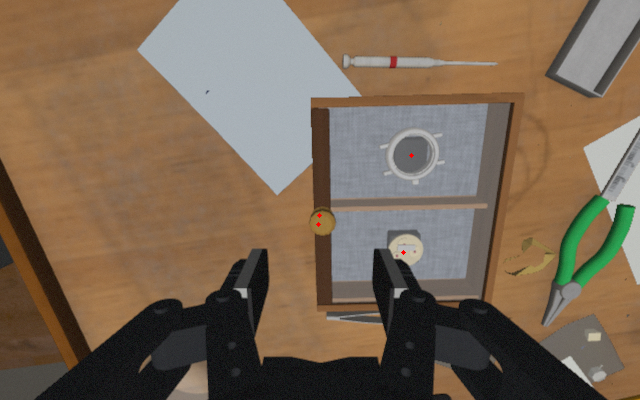

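```bash
python3 - <<'E'
from h import *
c=cam('wrist');f=cv2.imread('pics/w6.png')[:,:,::-1]
crop(f,'w6c',300,80,240,240,3)
E
```

```text
(no output)
```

View pics/w6c.png

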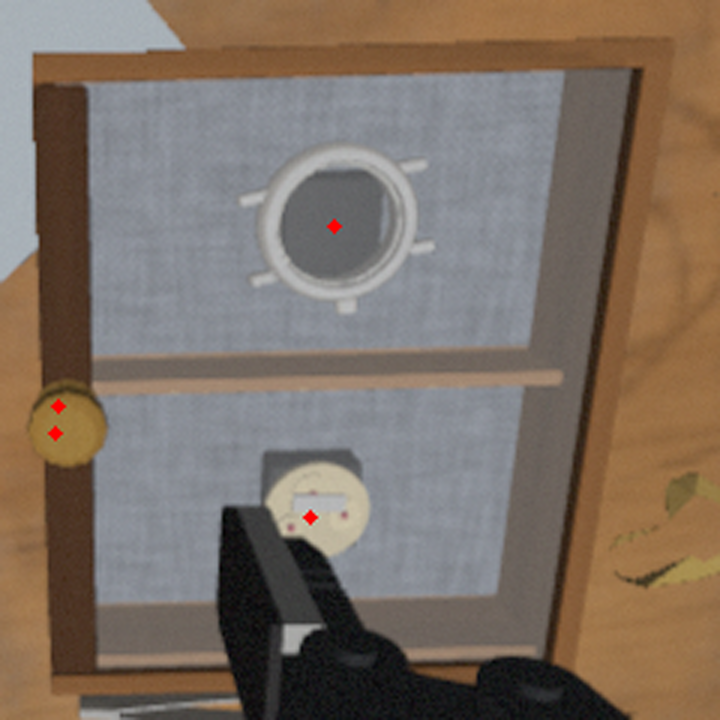

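```bash
python3 - <<'E'
from h import *
c=cam('wrist');c2=lambda a,b,z:onz(c,(300+a/3,80+b/3),z)
k=c2(67,427,55.5);A=c2(33,53,39);B=c2(672,38,39);C=c2(52,692,39)
print('knob',k,A,B,C,'yaw',np.arctan2(*(B-A)[[1,0]]),np.arctan2(*(A-C)[[1,0]])-np.pi/2,np.linalg.norm(B-A),np.linalg.norm(A-C))
m=c2(318,508,22);w=c2(337,221,26);print(m,w, 'yaw',np.arctan2(*(w-m)[[1,0]])-np.pi/2)
E
```

```text
knob [543.69485316 -52.29835169  55.5       ] [549.13063329  25.34185677  39.        ] [681.35882246   6.8003394   39.        ] [ 527.24120583 -130.95102853   39.        ] yaw -0.13931527098480456 -0.13914880078180536 133.5218404486334 157.81829117784355
[603.42959447 -98.53258769  22.        ] [612.86933091 -22.86917213  26.        ] yaw -0.12411827266667452
```

Call:
send_rows --plan '[[[0.002, 0, 0.02], [0.006, -0.0017, -0.02], 0.1], [[0.002, 0, 0.045], [0.006, -0.0017, -0.02], 0], [[0.002, 0, 0.06], [0.006, -0.0017, -0.02], 0], [[0.002, 0, 0.066], [0.006, -0.0017, -0.02], 0], [[0.002, 0, 0.066], [0.006, -0.0017, -0.02], -0.2]]' --squeeze 25

```text
clock: 16.28
eef_pos: [542.4, -53.7, 62.5]
tcp_rot: [3.141, 0.003, -0.14]
contact_force: [0.1, -0.8, 0.4]
opening: 0.403
```

Call:
send_rows --plan '[[[0, 0, 0], [0, 0, 0], -0.4], [[0, 0, 0], [0, 0, 0], -0.8], [[0, 0, 0], [0, 0, 0], -0.9], [[0, 0, 0], [0, 0, 0], -0.9], [[0, 0, 0], [0, 0, 0], -0.9]]'

```text
clock: 16.7
eef_pos: [542.7, -53.7, 63.2]
tcp_rot: [3.141, 0.002, -0.14]
contact_force: [-0.9, -0.6, 2.1]
opening: 0.185
```

Call:
send_rows --plan '[[[-0.008, 0, 0], [0, 0, 0], -0.9], [[-0.025, 0, 0], [0, 0, 0], -0.9], [[-0.045, 0, 0], [0, 0, 0], -0.9], [[-0.065, 0, 0], [0, 0, 0], -0.9], [[-0.085, 0, 0], [0, 0, 0], -0.9]]'

```text
clock: 17.12
eef_pos: [457.3, -42.1, 63.3]
tcp_rot: [3.14, 0.001, -0.139]
contact_force: [-0.1, -5.3, -6.0]
opening: 0.186
```

Call:
send_rows --plan '[[[-0.014, 0, 0], [0, 0, 0], -0.9], [[-0.025, 0, 0], [0, 0, 0], -0.9], [[-0.032, 0, 0], [0, 0, 0], -0.9], [[-0.034, 0, 0], [0, 0, 0], -0.9], [[-0.034, 0, 0], [0, 0, 0], -0.9]]'

```text
clock: 17.53
eef_pos: [423.7, -37.6, 63.4]
tcp_rot: [3.14, 0.0, -0.139]
contact_force: [0.2, -5.0, -8.5]
opening: 0.187
```

Call:
send_rows --plan '[[[-0.001, 0, 0.0005], [0, 0, 0], -0.9], [[-0.001, 0, 0.0005], [0, 0, 0], -0.5], [[-0.001, 0, 0.0005], [0, 0, 0], -0.2], [[-0.001, 0, 0.0005], [0, 0, 0], 0.1], [[-0.001, 0, -0.01], [0, 0, 0], 0.2]]'

```text
clock: 17.95
eef_pos: [421.9, -37.2, 72.5]
tcp_rot: [3.14, 0.002, -0.139]
contact_force: [-0.7, 0.3, -0.2]
opening: 0.598
```

```bash
python3 - <<'E'
from h import *
s=status.sense();print(s['eef_pos'],s['tcp_rot'],s['opening'],s['contact_force'])
f=viewer.grab_frame('side');crop(f,'s6',220,130,200,140,4)
E
```

```text
[421.89812119 -37.21494817  72.49626506] [ 3.13971746e+00  2.47948023e-03 -1.38940403e-01] 0.5978658544075692 [-0.71914352  0.3390093  -0.18433733]
```

View pics/s6.png

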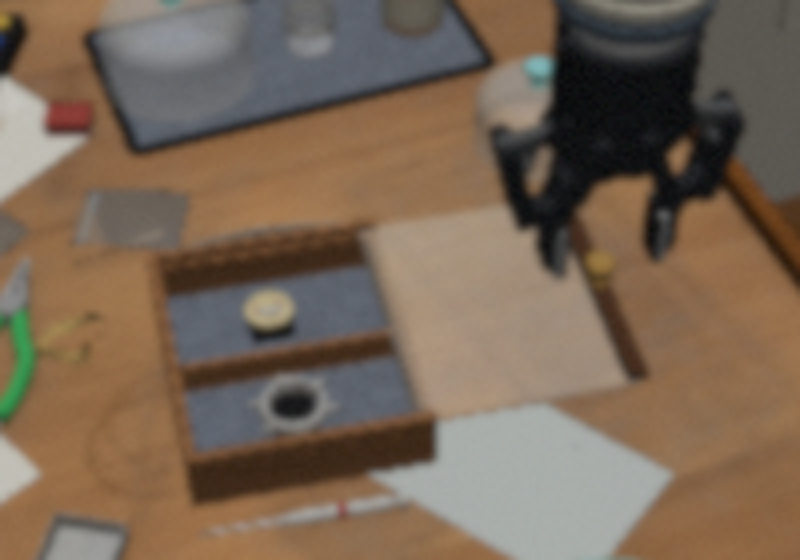

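Call:
send_rows --plan '[[[0, 0, -0.03], [0, 0, 0], 0.2], [[0.035, 0.007, -0.045], [0, 0, 0], 0.2], [[0.075, 0.015, -0.05], [0, 0, 0], 0.2], [[0.11, 0.021, -0.05], [0, 0, 0], 0.2], [[0.15, 0.029, -0.05], [0, 0, 0], 0.2]]'

```text
clock: 18.42
eef_pos: [569.1, -87.1, 125.4]
tcp_rot: [3.14, -0.001, -0.139]
contact_force: [-0.4, 0.5, -0.4]
opening: 0.597
```

Call:
send_rows --plan '[[[0.037, 0.007, 0], [0, 0, 0], 0.2], [[0.037, 0.007, 0], [0, 0, 0], 0.2], [[0.037, 0.007, 0], [0, 0, 0], 0.2], [[0.037, 0.007, 0], [0, 0, 0], 0.2], [[0.037, 0.007, 0], [0, 0, 0], 0.2]]'

```text
clock: 18.83
eef_pos: [603.2, -98.6, 124.9]
tcp_rot: [3.14, 0.001, -0.139]
contact_force: [0.6, 0.8, 0.3]
opening: 0.599
```

```bash
python3 - <<'E'
from h import *
import pickle
s=status.sense();print(s['eef_pos'],s['tcp_rot'],s['opening'])
c=cam('wrist');f=viewer.grab_frame('wrist');pickle.dump((c,f),open('w7.pkl','wb'))
for l in ('movement','watch_case'):
  for d in viewer.cut_out(l,'wrist')[:2]:
    e=d['extent'];print(l,d['p'],e,onz(c,(e[0]+e[2]/2,e[1]+e[3]/2),20))
save(f,'w7');crop(f,'w7c',240,120,200,150,4)
E
```

```text
[603.24668837 -98.568376   124.93640666] [ 3.14022472e+00  6.58350804e-04 -1.38602700e-01] 0.5994676840268336
movement 0.87 [302.6, 194.4, 37.8, 35.9] [ 604.56894556 -101.3299275    20.        ]
watch_case 0.95 [284.7, 74.2, 70.0, 64.0] [613.81178934 -25.76508552  20.        ]
```

View pics/w7c.png

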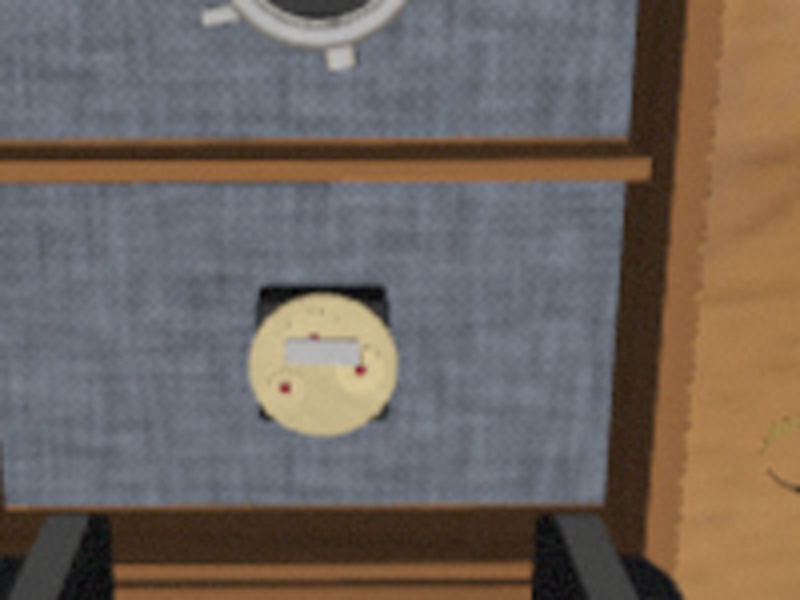

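Call:
send_rows --plan '[[[-0.008, 0.04, 0], [0, 0, 0], -0.4], [[-0.016, 0.08, 0.01], [0, 0, 0], -0.4], [[-0.026, 0.12, 0.03], [0, 0, 0], -0.4], [[-0.026, 0.12, 0.07], [0, 0, 0], -0.4], [[-0.026, 0.12, 0.085], [0, 0, 0], -0.4]]'

```text
clock: 19.4
eef_pos: [558.7, -215.5, 37.9]
tcp_rot: [3.14, 0.002, -0.141]
contact_force: [-0.9, 1.4, -0.3]
opening: 0.302
```

Call:
send_rows --plan '[[[0, 0, 0.007], [0, 0, 0], -0.4], [[0, 0, 0.01], [0, 0, 0], -0.4], [[0, 0, 0.0115], [0, 0, 0], -0.4], [[0, 0, 0.013], [0, 0, 0], -0.4], [[0, 0, 0.0145], [0, 0, 0], -0.4]]'

```text
clock: 19.82
eef_pos: [559.8, -215.4, 24.7]
tcp_rot: [3.14, -0.0, -0.141]
contact_force: [-0.3, 0.2, 0.1]
opening: 0.307
```

Call:
send_rows --plan '[[[0, 0, 0.001], [0, 0, 0], -0.4], [[0, 0, 0.002], [0, 0, 0], -0.4], [[0, 0, 0.003], [0, 0, 0], -0.4], [[0, 0, 0.004], [0, 0, 0], -0.4], [[0, 0, 0.004], [0, 0, 0], -0.4]]'

```text
clock: 20.23
eef_pos: [560.3, -215.4, 21.9]
tcp_rot: [3.14, -0.001, -0.141]
contact_force: [-2.7, 2.7, 12.5]
opening: 0.299
```

Call:
send_rows --plan '[[[0, 0, -0.03], [0, 0, 0], -0.2], [[0.004, -0.02, -0.065], [0, 0, 0], 0], [[0.014, -0.058, -0.078], [0, 0, 0], 0.1], [[0.023, -0.098, -0.078], [0, 0, 0], 0.1], [[0.027, -0.1197, -0.07], [0, 0, 0], 0.1]]'

```text
clock: 20.65
eef_pos: [607.0, -98.0, 94.9]
tcp_rot: [3.141, -0.008, -0.14]
contact_force: [0.9, -0.0, -0.6]
opening: 0.549
```

Call:
send_rows --plan '[[[0, 0, 0], [0, 0, 0], 0], [[0, 0, 0], [0, 0, 0], 0], [[0, 0, 0], [0, 0, 0], 0], [[0, 0, 0], [0, 0, 0], 0], [[0, 0, 0], [0, 0, 0], 0]]'

```text
clock: 21.07
eef_pos: [606.6, -99.3, 94.9]
tcp_rot: [3.14, -0.007, -0.142]
contact_force: [0.1, -0.5, 0.3]
opening: 0.5
```

```bash
python3 - <<'E'
from h import *
s=status.sense();print(s['eef_pos'],s['tcp_rot'],s['opening'])
print(delta([604,-100.7,37],-0.138))
c=cam('wrist');f=viewer.grab_frame('wrist');crop(f,'w8c',220,120,200,150,4)
for l in ('movement',):
  for d in viewer.cut_out(l,'wrist')[:2]:
    e=d['extent'];print(l,d['p'],e,onz(c,(e[0]+e[2]/2,e[1]+e[3]/2),20))
E
```

```text
[606.62202372 -99.27638859  94.8770174 ] [ 3.14042292 -0.0073136  -0.14185107] 0.49985942029425223
(array([-0.0028,  0.0017,  0.0579]), array([ 0.0012, -0.0073, -0.0039]))
movement 0.65 [293.5, 207.0, 41.9, 38.0] [ 603.90492261 -100.3857177    20.        ]
```

View pics/w8c.png

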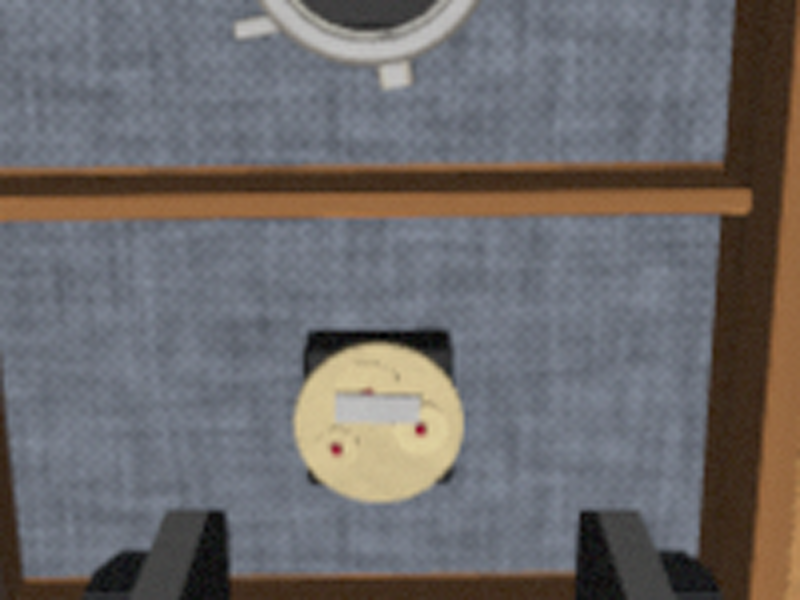

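Call:
send_rows --plan '[[[-0.0027, 0.0015, 0.01], [0.001, -0.007, -0.004], 0], [[-0.0027, 0.0015, 0.03], [0.001, -0.007, -0.004], 0], [[-0.0027, 0.0015, 0.046], [0.001, -0.007, -0.004], 0], [[-0.0027, 0.0015, 0.055], [0.001, -0.007, -0.004], 0], [[-0.0027, 0.0015, 0.0575], [0.001, -0.007, -0.004], 0]]' --squeeze 20

```text
clock: 21.58
eef_pos: [602.7, -100.5, 35.1]
tcp_rot: [-3.142, 0.003, -0.138]
contact_force: [-1.2, -1.1, 0.1]
opening: 0.502
```

Call:
send_rows --plan '[[[0, 0, 0], [0, 0, 0], -0.1], [[0, 0, 0], [0, 0, 0], -0.15], [[0, 0, 0], [0, 0, 0], -0.2], [[0, 0, 0], [0, 0, 0], -0.25], [[0, 0, 0], [0, 0, 0], -0.3]]'

```text
clock: 22.0
eef_pos: [603.2, -100.6, 35.9]
tcp_rot: [3.142, 0.002, -0.138]
contact_force: [-0.3, -0.8, -0.3]
opening: 0.348
```

Call:
send_rows --plan '[[[0, 0, -0.001], [0, 0, 0], -0.35], [[0, 0, -0.001], [0, 0, 0], -0.4], [[0, 0, -0.001], [0, 0, 0], -0.45], [[0, 0, -0.001], [0, 0, 0], -0.5], [[0, 0, -0.001], [0, 0, 0], -0.6]]'

```text
clock: 22.42
eef_pos: [603.2, -100.5, 36.9]
tcp_rot: [3.142, 0.002, -0.138]
contact_force: [0.1, 0.9, -0.1]
opening: 0.305
```

Call:
send_rows --plan '[[[0, 0, 0], [0, 0, 0], -0.7], [[0, 0, 0], [0, 0, 0], -0.7], [[0, 0, -0.003], [0, 0, 0], -0.7], [[0, 0, -0.008], [0, 0, 0], -0.7], [[0, 0, -0.016], [0, 0, 0], -0.7]]'

```text
clock: 22.83
eef_pos: [602.8, -100.5, 52.9]
tcp_rot: [3.142, 0.003, -0.138]
contact_force: [0.2, 0.3, -0.1]
opening: 0.301
```

```bash
python3 - <<'E'
from h import *
f=viewer.grab_frame('side');crop(f,'s9',230,150,120,100,6)
crop(viewer.grab_frame('wrist'),'w9c',220,150,200,150,4)
E
```

```text
(no output)
```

View pics/s9.png

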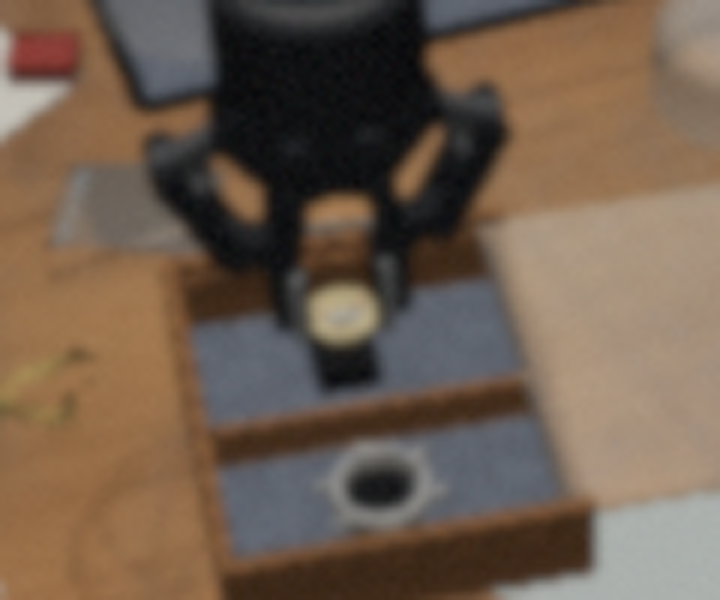

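View pics/w9c.png

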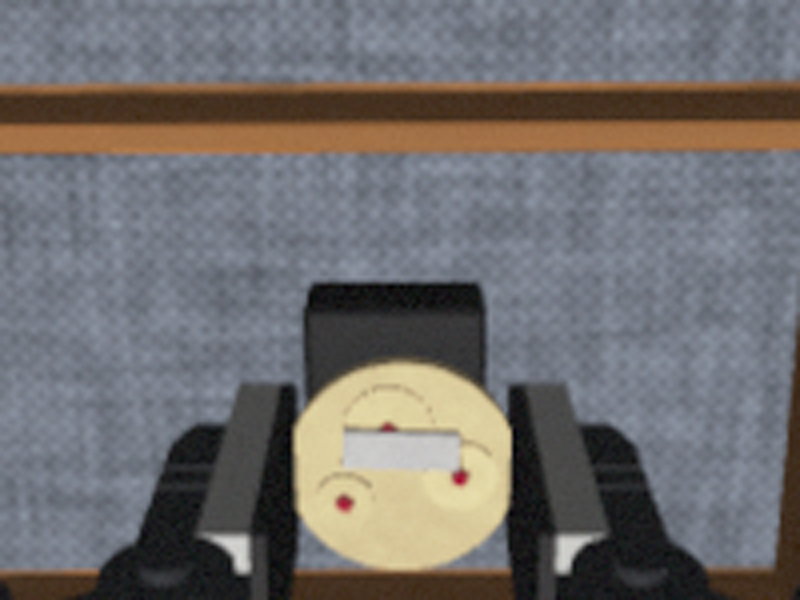

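```bash
python3 - <<'E'
from h import *
s=status.sense();c=cam('wrist');p=onz(c,(320.75,266.25),s['eef_pos'][2]-17);print(p,s['eef_pos'])
r=R.from_euler('xyz',s['tcp_rot']);off=p-s['eef_pos'];print(r.inv().apply(off))
print(delta([513.7-off[0],180-off[1],100],-0.138))
E
```

```text
[ 605.27160425 -100.07997786   37.52579036] [ 604.22002063 -100.715772     54.52579036]
[ 0.94579072 -0.77634061 17.00037757]
(array([-0.1292, -0.2648, -0.0456]), array([ 0.0001, -0.0005, -0.0001]))
```

Call:
send_rows --plan '[[[0, 0, -0.025], [0, 0, 0], -0.7], [[-0.008, -0.016, -0.045], [0, 0, 0], -0.7], [[-0.022, -0.044, -0.05], [0, 0, 0], -0.7], [[-0.036, -0.074, -0.05], [0, 0, 0], -0.7], [[-0.051, -0.104, -0.05], [0, 0, 0], -0.7]]'

```text
clock: 23.35
eef_pos: [568.3, 10.1, 105.6]
tcp_rot: [-3.141, -0.003, -0.139]
contact_force: [0.3, -0.3, 0.1]
opening: 0.305
```

Call:
send_rows --plan '[[[-0.014, -0.03, 0], [0, 0, 0], -0.7], [[-0.029, -0.06, 0], [0, 0, 0], -0.7], [[-0.044, -0.09, 0], [0, 0, 0], -0.7], [[-0.059, -0.12, 0], [0, 0, 0], -0.7], [[-0.072, -0.146, 0], [0, 0, 0], -0.7]]'

```text
clock: 23.77
eef_pos: [516.5, 166.5, 105.9]
tcp_rot: [-3.141, -0.003, -0.139]
contact_force: [0.2, 0.4, 0.7]
opening: 0.303
```

```bash
python3 - <<'E'
from h import *
from h import onz
s=status.sense();c=cam('wrist');print(s['eef_pos'],s['tcp_rot'],delta([514,179.5,60],-0.138))
f=viewer.grab_frame('wrist');th=np.linspace(0,6.28,40);g=f.copy()
for a in proj(c,np.c_[513.7+62.5*np.cos(th),180+62.5*np.sin(th),0*th+18]): cv2.circle(g,tuple(np.int32(a.round())),1,(255,0,0),-1)
save(g,'w10')
E
```

```text
[516.49910848 166.49229162 105.87297406] [-3.14083766 -0.00326894 -0.139219  ] (array([-0.0044, -0.0125,  0.0459]), array([-0.0008, -0.0033, -0.0012]))
```

View pics/w10.png

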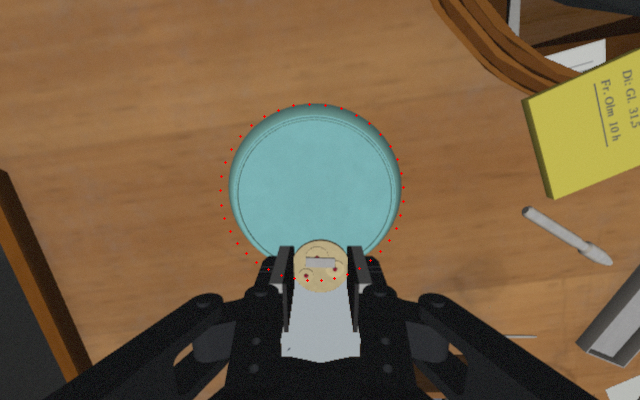

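```bash
python3 - <<'E'
from h import *
s=status.sense();print(s['eef_pos'],delta([515.3,180,60],-0.138))
f=viewer.grab_frame('wrist');c=cam('wrist')
hsv=cv2.cvtColor(f,cv2.COLOR_RGB2HSV);m=cv2.inRange(hsv,(75,60,60),(100,255,255))
cn=max(cv2.findContours(m,0,2)[0],key=cv2.contourArea)[:,0]
h=cn[(cn[:,1]<235)]
for z in (0,9,18):
    P=np.array([onz(c,q,z)[:2] for q in h]); A=np.c_[2*P,np.ones(len(P))];x=np.linalg.lstsq(A,(P**2).sum(1),rcond=None)[0];print(z,x[:2],np.sqrt(x[2]+x[0]**2+x[1]**2))
E
```

```text
[515.28020725 169.95137052 105.8341324 ] (array([-0.0015, -0.0099,  0.0459]), array([-0.0021, -0.0024, -0.0006]))
0 [515.94625495 177.00868083] 62.695868877073046
9 [516.37113752 179.63653782] 60.190895592262756
18 [516.79602008 182.2643948 ] 57.68592230745773
```

Call:
send_rows --plan '[[[-0.0013, -0.009, 0.01], [-0.002, -0.002, 0], -0.7], [[-0.0013, -0.009, 0.03], [-0.002, -0.002, 0], -0.7], [[-0.0013, -0.009, 0.048], [-0.002, -0.002, 0], -0.7], [[-0.0013, -0.009, 0.059], [-0.002, -0.002, 0], -0.7], [[-0.0013, -0.009, 0.0635], [-0.002, -0.002, 0], -0.7]]'

```text
clock: 24.28
eef_pos: [515.4, 176.4, 40.3]
tcp_rot: [3.139, 0.002, -0.137]
contact_force: [-1.7, -0.8, 32.3]
opening: 0.3
```

Call:
send_rows --plan '[[[0, 0, 0], [0, 0, 0], -0.7], [[0, 0, 0], [0, 0, 0], -0.7], [[0, 0, 0], [0, 0, 0], -0.7], [[0, 0, 0], [0, 0, 0], -0.7], [[0, 0, 0], [0, 0, 0], -0.7]]'

```text
clock: 24.7
eef_pos: [515.8, 176.3, 40.5]
tcp_rot: [3.14, 0.001, -0.137]
contact_force: [0.7, -0.4, -0.2]
opening: 0.302
```

Call:
send_rows --plan '[[[0, -0.001, -0.001], [0, 0, 0], -0.7], [[0, -0.0025, -0.001], [0, 0, 0], -0.7], [[0, -0.0025, -0.0005], [0, 0, 0], -0.7], [[0, -0.0025, 0], [0, 0, 0], -0.4], [[0, -0.0025, 0], [0, 0, 0], -0.35]]'

```text
clock: 25.12
eef_pos: [516.1, 178.8, 40.4]
tcp_rot: [3.14, 0.001, -0.137]
contact_force: [-0.0, 0.1, -0.2]
opening: 0.322
```

Call:
send_rows --plan '[[[0, 0, 0], [0, 0, 0], -0.25], [[0, 0, 0], [0, 0, 0], -0.1], [[0, 0, -0.01], [0, 0, 0], 0.1], [[0, 0, -0.04], [0, 0, 0], 0.1], [[0, 0, -0.075], [0, 0, 0], 0.1]]'

```text
clock: 25.53
eef_pos: [514.6, 178.4, 115.1]
tcp_rot: [3.138, 0.005, -0.137]
contact_force: [1.7, 0.5, -0.0]
opening: 0.55
```

```bash
python3 - <<'E'
from h import *
s=status.sense();c=cam('wrist');print(s['eef_pos'])
f=viewer.grab_frame('wrist');save(f,'w11')
for l in ('movement','tray'):
  for d in viewer.cut_out(l,'wrist')[:2]:
    e=d['extent'];print(l,d['p'],e,onz(c,(e[0]+e[2]/2,e[1]+e[3]/2),21 if l=='movement' else 9))
g=viewer.grab_frame('side');crop(g,'s11',320,230,120,100,6)
E
```

```text
[514.58780729 178.36363523 115.05056903]
movement 0.73 [306.4, 191.6, 36.6, 39.9] [518.26460549 179.49414886  21.        ]
tray 0.86 [239.7, 118.6, 163.3, 159.0] [516.76025504 186.13069974   9.        ]
```

View pics/w11.png

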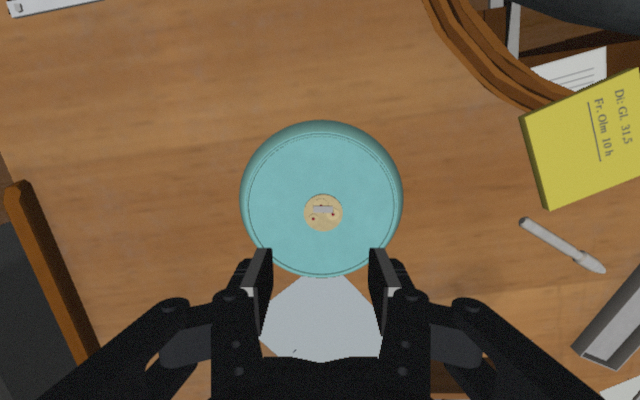

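View pics/s11.png

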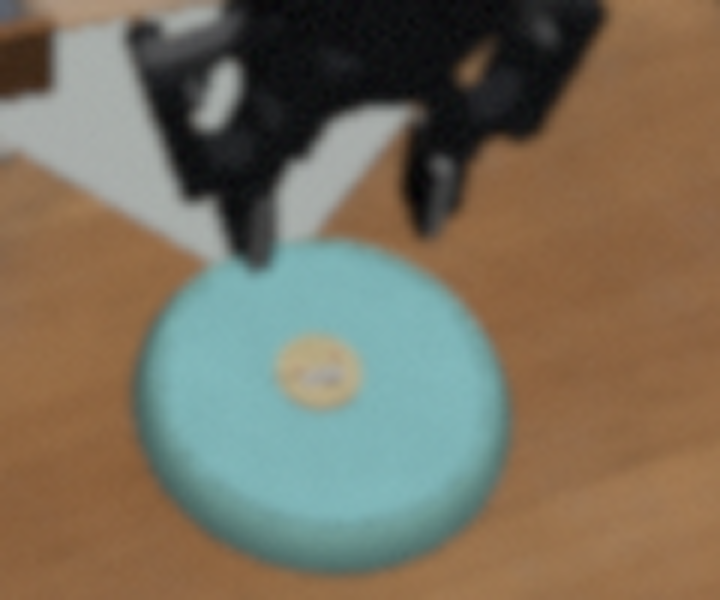

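```bash
python3 - <<'E'
from h import *
f=cv2.imread('pics/w11.png');c2=cam('wrist')
f=f[:,:,::-1];crop(f,'w11c',230,110,190,180,4)
E
```

```text
(no output)
```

View pics/w11c.png

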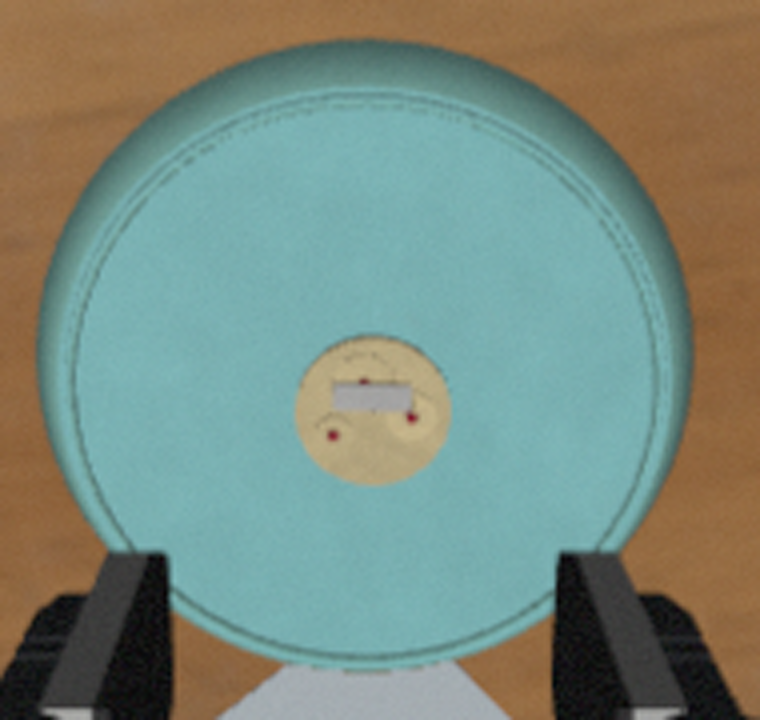

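```bash
python3 - <<'E'
from h import *
c=cam('wrist');p=lambda a,b,z:onz(c,(230+a/4,110+b/4),z)[:2]
P=np.array([p(73,372,18),p(657,372,18),p(365,97,18),p(365,657,18),p(110,250,18),p(605,225,18)])
A=np.c_[2*P,np.ones(len(P))];x=np.linalg.lstsq(A,(P**2).sum(1),rcond=None)[0]
print(x[:2],np.sqrt(x[2]+x[:2]@x[:2]),p(373,411,20.5),p(373,411,20.5)-x[:2], np.linalg.norm(P-x[:2],axis=1))
print(status.sense()['eef_pos'],status.sense()['tcp_rot'])
E
```

```text
[518.83956651 180.78722785] 52.921745932722764 [519.98505844 178.93645019] [ 1.14549192 -1.85077766] [52.95352224 52.91329371 53.65410897 53.12993436 52.42614267 52.443505  ]
[516.90275961 179.16933349 116.87138598] [ 3.14080235e+00 -1.35104873e-03 -1.37122444e-01]
```

Call:
send_rows --plan '[[[-0.01, 0.035, 0], [0, 0, 0], 0], [[-0.02, 0.072, 0], [0, 0, 0], 0], [[-0.031, 0.11, 0], [0, 0, 0], 0], [[-0.041, 0.148, 0], [0, 0, 0], 0], [[-0.052, 0.186, 0], [0, 0, 0], 0]]' --squeeze 25

```text
clock: 26.15
eef_pos: [438.1, 0.8, 116.0]
tcp_rot: [3.141, 0.001, -0.136]
contact_force: [0.6, -1.5, 0.3]
opening: 0.498
```

```bash
python3 - <<'E'
from h import *
print(delta([423,-37.2,63.3],-0.139))
E
```

```text
(array([-0.0098,  0.0396,  0.0528]), array([0.0011, 0.0005, 0.0026]))
```

Call:
send_rows --plan '[[[-0.0098, 0.036, 0.005], [0.001, 0, 0.002], 0], [[-0.0098, 0.0392, 0.02], [0.001, 0, 0.002], 0], [[-0.0098, 0.0392, 0.04], [0.001, 0, 0.002], 0], [[-0.0098, 0.0392, 0.05], [0.001, 0, 0.002], 0], [[-0.0098, 0.0392, 0.0525], [0.001, 0, 0.002], 0]]'

```text
clock: 26.57
eef_pos: [420.9, -37.0, 61.4]
tcp_rot: [3.141, 0.005, -0.139]
contact_force: [-0.9, -0.2, 0.2]
opening: 0.501
```

Call:
send_rows --plan '[[[0, 0, 0], [0, 0, 0], -0.3], [[0, 0, 0], [0, 0, 0], -0.7], [[0, 0, 0], [0, 0, 0], -0.9], [[0, 0, 0], [0, 0, 0], -0.9], [[0, 0, 0], [0, 0, 0], -0.9]]'

```text
clock: 26.98
eef_pos: [423.6, -37.2, 61.9]
tcp_rot: [3.141, -0.0, -0.138]
contact_force: [9.0, -3.5, -17.0]
opening: 0.185
```

Call:
send_rows --plan '[[[0.008, 0, 0.0005], [0, 0, 0], -0.9], [[0.025, 0, 0.0005], [0, 0, 0], -0.9], [[0.045, 0, 0.0005], [0, 0, 0], -0.9], [[0.065, 0, 0.0005], [0, 0, 0], -0.9], [[0.085, 0, 0.0005], [0, 0, 0], -0.9]]'

```text
clock: 27.4
eef_pos: [508.2, -48.7, 61.6]
tcp_rot: [3.141, 0.001, -0.138]
contact_force: [-0.9, 0.6, -1.4]
opening: 0.183
```

Call:
send_rows --plan '[[[0.014, 0, 0], [0, 0, 0], -0.9], [[0.025, 0, 0], [0, 0, 0], -0.9], [[0.032, 0, 0], [0, 0, 0], -0.9], [[0.035, 0, 0], [0, 0, 0], -0.9], [[0.036, 0, 0], [0, 0, 0], -0.9]]'

```text
clock: 27.82
eef_pos: [542.8, -53.3, 61.5]
tcp_rot: [3.141, 0.004, -0.138]
contact_force: [-6.2, 0.7, 2.9]
opening: 0.184
```

Call:
send_rows --plan '[[[0, 0, 0], [0, 0, 0], -0.5], [[0, 0, 0], [0, 0, 0], 0], [[0, 0, -0.005], [0, 0, 0], 0.2], [[0, 0, -0.035], [0, 0, 0], 0.2], [[0, 0, -0.075], [0, 0, 0], 0.2]]'

```text
clock: 28.23
eef_pos: [541.0, -53.1, 135.3]
tcp_rot: [3.141, 0.009, -0.138]
contact_force: [0.8, -0.2, -0.1]
opening: 0.597
```

```bash
python3 - <<'E'
from h import *
s=status.sense();c=cam('wrist');print(s['eef_pos'])
f=viewer.grab_frame('wrist');save(f,'w12')
print(delta([588.3,-347.5,130],-0.138))
E
```

```text
[541.04223598 -53.11582341 135.3375822 ]
(array([0.0822, 0.2853, 0.0145]), array([-0.0001, -0.0034,  0.    ]))
```

View pics/w12.png

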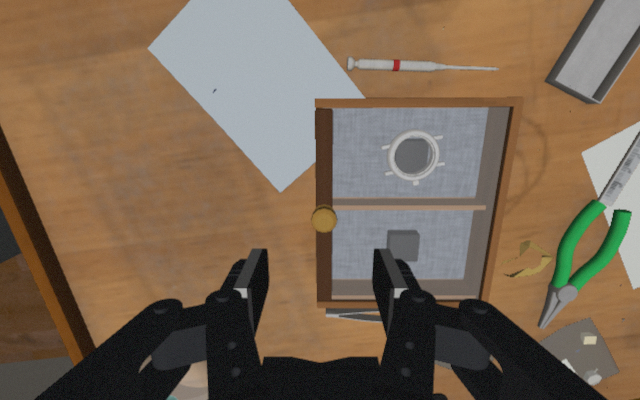

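Cover shut, watch case undisturbed, movement's rest empty. On to the dome.

Call:
send_rows --plan '[[[0.011, 0.038, 0], [0, 0, 0], 0.2], [[0.022, 0.077, 0], [0, 0, 0], 0.2], [[0.033, 0.115, 0], [0, 0, 0], 0.2], [[0.044, 0.153, 0], [0, 0, 0], 0.2], [[0.055, 0.19, 0], [0, 0, 0], 0.2]]'

```text
clock: 28.7
eef_pos: [574.8, -251.5, 145.4]
tcp_rot: [3.141, -0.005, -0.138]
contact_force: [0.6, -0.1, -0.1]
opening: 0.599
```

Call:
send_rows --plan '[[[0.015, 0.05, 0], [0, 0, 0], 0.2], [[0.027, 0.09, 0], [0, 0, 0], 0.2], [[0.027, 0.095, 0], [0, 0, 0], 0.2], [[0.027, 0.095, 0], [0, 0, 0], 0.2], [[0.027, 0.095, 0], [0, 0, 0], 0.2]]'

```text
clock: 29.12
eef_pos: [588.1, -349.8, 145.6]
tcp_rot: [3.141, -0.006, -0.14]
contact_force: [-0.5, 0.3, 0.6]
opening: 0.604
```

```bash
python3 - <<'E'
from h import *
s=status.sense();c=cam('wrist');print(s['eef_pos'],s['tcp_rot'])
f=viewer.grab_frame('wrist');g=f.copy()
for a in proj(c,[[588.3,-347.5,84]]): cv2.circle(g,tuple(np.int32(a.round())),2,(255,0,0),-1)
save(g,'w13')
m=cv2.inRange(cv2.cvtColor(f,cv2.COLOR_RGB2HSV),(75,60,60),(100,255,255));n,l,st,ce=cv2.connectedComponentsWithStats(m)
for i in range(1,n):
    if st[i,4]>200: print(st[i],ce[i],onz(c,ce[i],82))
print(delta([588.3,-347.5,93.5],-0.138))
E
```

```text
[ 588.13878119 -349.823944    145.64340683] [ 3.14131447 -0.00564285 -0.13963101]
[ 300  208   40   38 1162] [319.47246127 226.41910499] [ 589.14193957 -347.22076492   82.        ]
(array([-0.0002, -0.0012,  0.052 ]), array([-0.0001, -0.0051, -0.0004]))
```

View pics/w13.png

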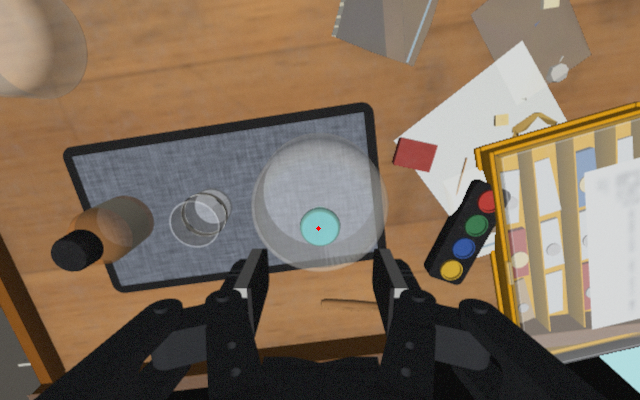

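Call:
send_rows --plan '[[[0, -0.001, 0.012], [0, -0.005, 0], 0.2], [[0, -0.001, 0.028], [0, -0.005, 0], 0.2], [[0, -0.001, 0.042], [0, -0.005, 0], 0.2], [[0, -0.001, 0.05], [0, -0.005, 0], 0.1], [[0, -0.001, 0.052], [0, -0.005, 0], 0]]' --squeeze 30

```text
clock: 29.58
eef_pos: [587.4, -345.9, 91.1]
tcp_rot: [-3.14, 0.003, -0.137]
contact_force: [-0.5, -0.6, 0.4]
opening: 0.499
```

Call:
send_rows --plan '[[[0, 0, 0], [0, 0, 0], -0.3], [[0, 0, 0], [0, 0, 0], -0.5], [[0, 0, 0], [0, 0, 0], -0.8], [[0, 0, 0], [0, 0, 0], -0.9], [[0, 0, 0], [0, 0, 0], -0.9]]'

```text
clock: 30.0
eef_pos: [587.7, -346.2, 91.7]
tcp_rot: [-3.14, 0.003, -0.137]
contact_force: [0.3, -0.6, -0.8]
opening: 0.255
```

Call:
send_rows --plan '[[[0, 0, -0.01], [0, 0, 0], -0.9], [[0, 0, -0.025], [0, 0, 0], -0.9], [[0, 0, -0.045], [0, 0, 0], -0.9], [[0, -0.005, -0.07], [0, 0, 0], -0.9], [[-0.003, -0.02, -0.09], [0, 0, 0], -0.9]]'

```text
clock: 30.42
eef_pos: [588.2, -327.7, 184.4]
tcp_rot: [3.141, 0.0, -0.139]
contact_force: [0.5, -0.2, 0.0]
opening: 0.257
```

```bash
python3 - <<'E'
from h import *
print(delta([515,181.3,190],-0.138))
f=viewer.grab_frame('side');crop(f,'s14',180,40,200,130,4)
E
```

```text
(array([-0.1429, -0.494 , -0.0057]), array([ 0.0002,  0.0002, -0.0007]))
```

View pics/s14.png

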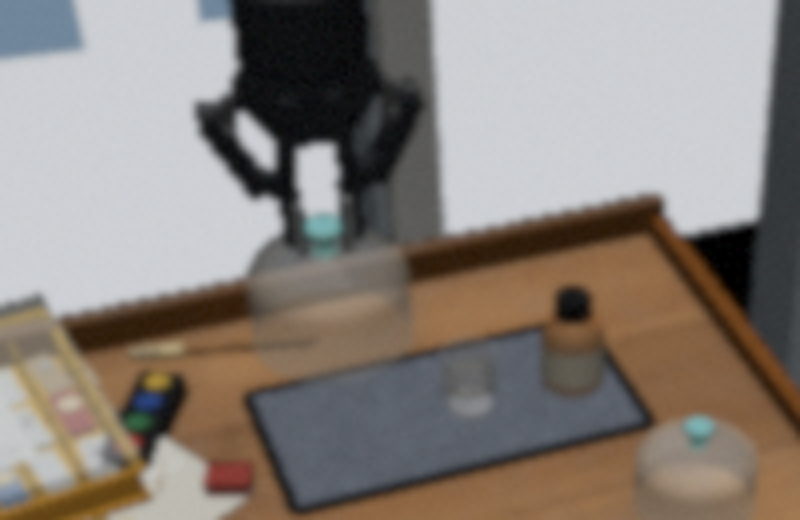

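Call:
send_rows --plan '[[[-0.008, -0.026, 0], [0, 0, 0], -0.9], [[-0.016, -0.055, 0], [0, 0, 0], -0.9], [[-0.025, -0.085, 0], [0, 0, 0], -0.9], [[-0.033, -0.115, 0], [0, 0, 0], -0.9], [[-0.042, -0.145, 0], [0, 0, 0], -0.9]]'

```text
clock: 30.88
eef_pos: [567.8, -174.6, 189.3]
tcp_rot: [3.142, -0.005, -0.139]
contact_force: [0.5, -0.2, -1.5]
opening: 0.257
```

Call:
send_rows --plan '[[[-0.008, -0.03, 0], [0, 0, 0], -0.9], [[-0.016, -0.06, 0], [0, 0, 0], -0.9], [[-0.025, -0.09, 0], [0, 0, 0], -0.9], [[-0.034, -0.12, 0], [0, 0, 0], -0.9], [[-0.042, -0.15, 0], [0, 0, 0], -0.9]]'

```text
clock: 31.3
eef_pos: [546.5, -18.9, 190.0]
tcp_rot: [-3.141, -0.006, -0.139]
contact_force: [1.0, -0.2, -0.2]
opening: 0.248
```

Call:
send_rows --plan '[[[-0.008, -0.03, 0], [0, 0, 0], -0.9], [[-0.016, -0.06, 0], [0, 0, 0], -0.9], [[-0.025, -0.09, 0], [0, 0, 0], -0.9], [[-0.034, -0.12, 0], [0, 0, 0], -0.9], [[-0.04, -0.14, 0], [0, 0, 0], -0.9]]'

```text
clock: 31.72
eef_pos: [525.9, 127.7, 190.8]
tcp_rot: [-3.141, -0.007, -0.138]
contact_force: [0.8, -0.4, -0.3]
opening: 0.254
```

```bash
python3 - <<'E'
from h import *
print(delta([515,181.3,120],-0.138))
E
```

```text
(array([-0.0187, -0.0515,  0.0707]), array([-0.0011, -0.0068,  0.    ]))
```

Call:
send_rows --plan '[[[-0.01, -0.025, 0], [0, -0.004, 0], -0.9], [[-0.0165, -0.045, 0], [-0.001, -0.007, 0], -0.9], [[-0.0187, -0.0515, 0.01], [-0.001, -0.007, 0], -0.9], [[-0.0187, -0.0515, 0.03], [-0.001, -0.007, 0], -0.9], [[-0.0187, -0.0515, 0.05], [-0.001, -0.007, 0], -0.9]]'

```text
clock: 32.13
eef_pos: [515.5, 181.8, 141.0]
tcp_rot: [-3.14, -0.002, -0.137]
contact_force: [-0.4, -0.6, -1.3]
opening: 0.255
```

```bash
python3 - <<'E'
from h import *
print(status.sense()['eef_pos'],delta([515,181.3,112],-0.138))
f=viewer.grab_frame('wrist');crop(f,'w15',170,60,320,240,2)
f=viewer.grab_frame('side');crop(f,'s15',300,160,160,170,4)
E
```

```text
[515.45252401 181.83792592 141.02487804] (array([-0.0004,  0.0006,  0.029 ]), array([-0.0012, -0.0024,  0.0015]))
```

View pics/w15.png

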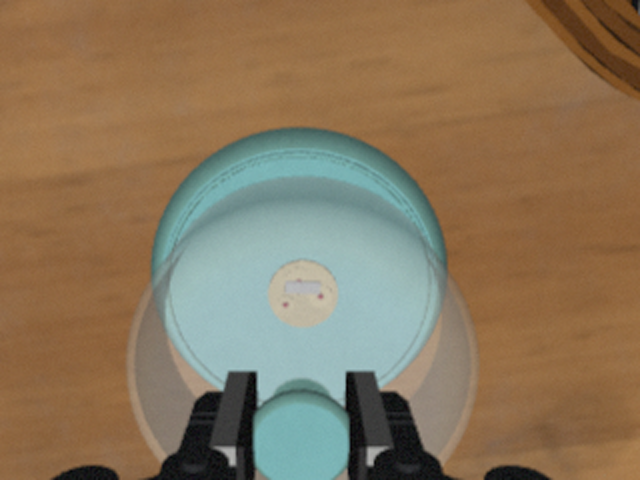

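View pics/s15.png

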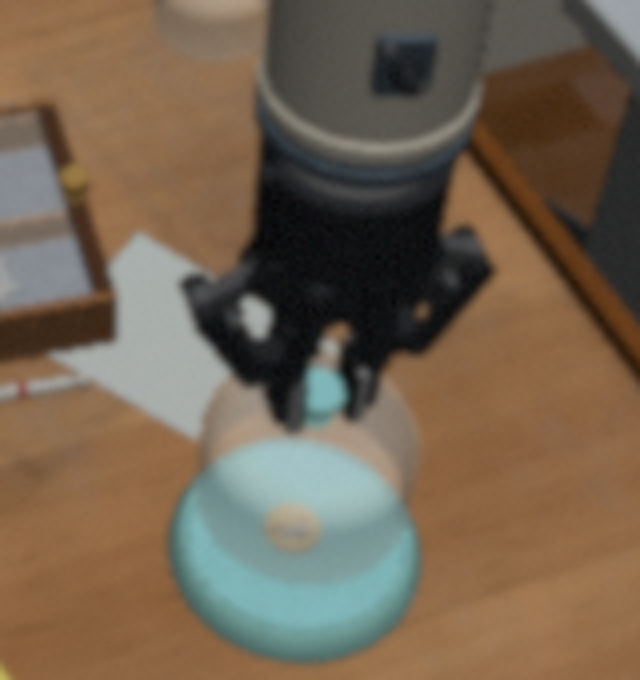

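Lower to 112, then gently to contact around 108.

Call:
send_rows --plan '[[[-0.0004, 0.0005, 0.01], [-0.001, -0.002, 0], -0.9], [[-0.0004, 0.0005, 0.019], [-0.001, -0.002, 0], -0.9], [[-0.0004, 0.0005, 0.025], [-0.001, -0.002, 0], -0.9], [[-0.0004, 0.0005, 0.028], [-0.001, -0.002, 0], -0.9], [[-0.0004, 0.0005, 0.029], [-0.001, -0.002, 0], -0.9]]'

```text
clock: 32.65
eef_pos: [512.3, 179.6, 108.9]
tcp_rot: [3.138, 0.007, -0.138]
contact_force: [-0.7, -0.8, -0.5]
opening: 0.254
```

Call:
send_rows --plan '[[[0, 0, 0.001], [0, 0, 0], -0.9], [[0, 0, 0.0015], [0, 0, 0], -0.9], [[0, 0, 0.002], [0, 0, 0], -0.9], [[0, 0, 0.0025], [0, 0, 0], -0.9], [[0, 0, 0.003], [0, 0, 0], -0.9]]'

```text
clock: 33.07
eef_pos: [512.6, 179.2, 106.7]
tcp_rot: [3.137, 0.006, -0.137]
contact_force: [-2.9, -6.2, 12.1]
opening: 0.25
```

Call:
send_rows --plan '[[[0.0005, -0.0005, -0.004], [0.002, -0.005, 0], -0.9], [[0.0015, -0.0015, -0.004], [0.003, -0.006, 0], -0.9], [[0.0025, -0.0025, -0.004], [0.003, -0.006, 0], -0.9], [[0.0025, -0.0025, -0.003], [0.003, -0.006, 0], -0.9], [[0.0025, -0.0025, -0.002], [0.003, -0.006, 0], -0.9]]'

```text
clock: 33.48
eef_pos: [515.5, 181.5, 108.5]
tcp_rot: [3.141, 0.012, -0.137]
contact_force: [0.7, 0.0, -1.5]
opening: 0.251
```

Call:
send_rows --plan '[[[0, 0, 0.0005], [0, 0, 0], -0.9], [[0, 0, 0.001], [0, 0, 0], -0.9], [[0, 0, 0.001], [0, 0, 0], -0.9], [[0, 0, 0.001], [0, 0, 0], -0.9], [[0, 0, 0.001], [0, 0, 0], -0.9]]'

```text
clock: 33.9
eef_pos: [515.5, 181.5, 107.5]
tcp_rot: [3.141, 0.012, -0.137]
contact_force: [0.7, -0.7, -1.5]
opening: 0.252
```

Call:
send_rows --plan '[[[0, 0, 0], [0, 0.006, 0], -0.9], [[0, 0, 0.0005], [0, 0.012, 0], -0.9], [[0, 0, 0.001], [0, 0.012, 0], -0.9], [[0, 0, 0.001], [0, 0.012, 0], -0.5], [[0, 0, 0.001], [0, 0.012, 0], -0.3]]'

```text
clock: 34.32
eef_pos: [515.6, 181.5, 106.6]
tcp_rot: [3.141, -0.0, -0.138]
contact_force: [-0.4, 0.1, 0.2]
opening: 0.345
```

Call:
send_rows --plan '[[[0, 0, 0], [0, 0, 0], 0], [[0, 0, 0], [0, 0, 0], 0.1], [[0, 0, -0.005], [0, 0, 0], 0.2], [[0, 0, -0.03], [0, 0, 0], 0.2], [[0, 0, -0.065], [0, 0, 0], 0.2]]'

```text
clock: 34.73
eef_pos: [513.5, 180.9, 170.0]
tcp_rot: [3.138, 0.005, -0.138]
contact_force: [1.0, -0.6, -0.8]
opening: 0.599
```

```bash
python3 - <<'E'
from h import *
s=status.sense();print(s['eef_pos'],s['tcp_rot'])
c=cam('wrist');f=viewer.grab_frame('wrist');crop(f,'w16',170,60,320,240,2)
m=cv2.inRange(cv2.cvtColor(f,cv2.COLOR_RGB2HSV),(75,60,60),(100,255,255))
f=viewer.grab_frame('side');crop(f,'s16',300,160,160,170,4)
E
```

```text
[513.52988501 180.93669669 170.02382747] [ 3.13820569  0.00480742 -0.13754295]
```

View pics/w16.png

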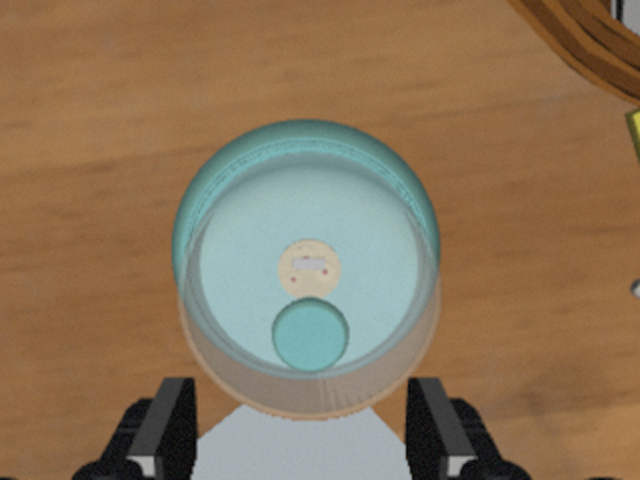

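View pics/s16.png

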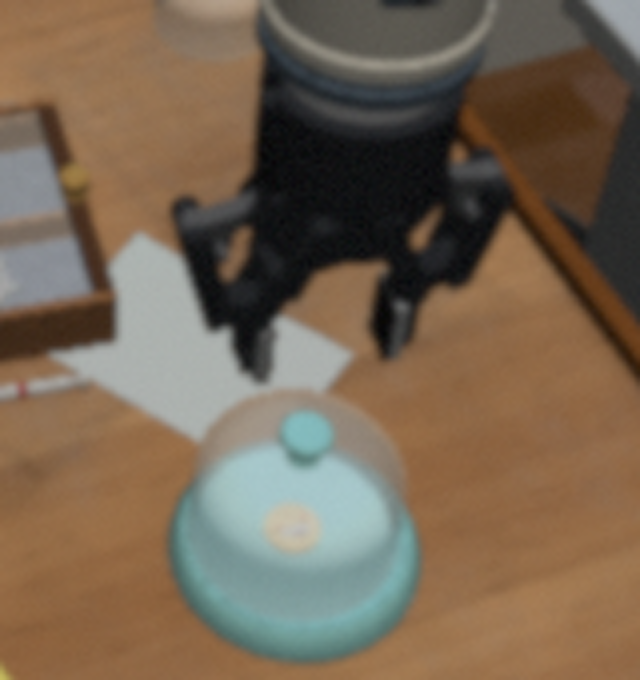

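```bash
python3 - <<'E'
from h import *
print(delta([495.5,-347.4,150],np.pi/2))
E
```

```text
(array([0.0499, 0.5282, 0.0254]), array([ 0.004 , -0.0076, -1.7083]))
```

Call:
send_rows --plan '[[[0.004, 0.038, 0], [0, 0, -0.12], 0.4], [[0.008, 0.077, 0.003], [0, 0, -0.24], 0.4], [[0.011, 0.115, 0.006], [0, 0, -0.36], 0.4], [[0.015, 0.153, 0.009], [0, 0, -0.48], 0.4], [[0.019, 0.191, 0.012], [0, 0, -0.6], 0.4]]'

```text
clock: 35.25
eef_pos: [511.0, -4.4, 164.6]
tcp_rot: [3.14, -0.008, 0.437]
contact_force: [0.2, -0.8, -0.7]
opening: 0.698
```

```bash
python3 - <<'E'
from h import *
print(delta([495.5,-347.4,150],np.pi/2))
E
```

```text
(array([-0.1592,  0.3043,  0.0138]), array([ 0.0059, -0.006 , -1.1343]))
```

Call:
send_rows --plan '[[[-0.017, 0.034, 0.002], [0, 0, -0.12], 0.4], [[-0.035, 0.068, 0.004], [0, 0, -0.24], 0.4], [[-0.053, 0.102, 0.006], [0, 0, -0.36], 0.4], [[-0.071, 0.136, 0.008], [0, 0, -0.48], 0.4], [[-0.089, 0.17, 0.01], [0, 0, -0.6], 0.4]]'

```text
clock: 35.67
eef_pos: [502.5, -189.3, 154.6]
tcp_rot: [3.136, -0.006, 0.997]
contact_force: [0.2, 0.6, 0.3]
opening: 0.698
```

```bash
python3 - <<'E'
from h import *
print(delta([495.5,-347.4,130],np.pi/2))
E
```

```text
(array([-0.1367,  0.0798,  0.0242]), array([ 0.0072, -0.0041, -0.5734]))
```

Call:
send_rows --plan '[[[-0.032, 0.019, 0.006], [0, 0, -0.12], 0.4], [[-0.064, 0.037, 0.012], [0, 0, -0.24], 0.4], [[-0.096, 0.056, 0.018], [0.003, -0.002, -0.36], 0.4], [[-0.12, 0.07, 0.022], [0.005, -0.004, -0.48], 0.4], [[-0.1367, 0.08, 0.024], [0.007, -0.004, -0.573], 0.4]]'

```text
clock: 36.08
eef_pos: [495.1, -350.2, 129.5]
tcp_rot: [-3.141, 0.0, 1.575]
contact_force: [0.6, 0.3, -0.7]
opening: 0.703
```

```bash
python3 - <<'E'
from h import *
import time
s=status.sense();print(s['eef_pos'],s['tcp_rot'])
c=cam('wrist');f=viewer.grab_frame('wrist');th=np.linspace(0,6.28,16)
g=f.copy()
for a in proj(c,np.c_[495.5+18.5*np.cos(th),-347.4+18.5*np.sin(th),0*th+47]): cv2.circle(g,tuple(np.int32(a.round())),1,(255,0,0),-1)
save(g,'w17');print(delta([495.5,-347.4,33.5],np.pi/2))
E
```

```text
[ 495.06707601 -350.15532187  129.48572564] [-3.14146903e+00  1.42161350e-04  1.57525967e+00]
(array([0.0052, 0.0002, 0.096 ]), array([0.0005, 0.0016, 0.0098]))
```

View pics/w17.png

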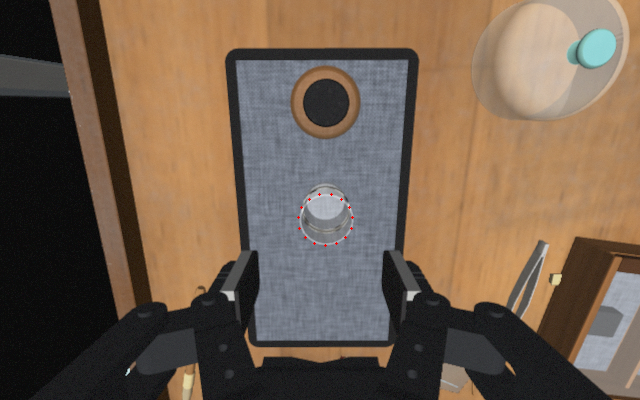

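Call:
send_rows --plan '[[[0.0052, 0, 0.005], [0, 0, 0.01], 0.4], [[0.0052, 0, 0.03], [0, 0.0016, 0.01], 0.4], [[0.0052, 0, 0.06], [0, 0.0016, 0.01], 0.4], [[0.0052, 0, 0.085], [0, 0.0016, 0.01], 0.4], [[0.0052, 0, 0.094], [0, 0.0016, 0.01], 0.3]]' --squeeze 20

```text
clock: 36.55
eef_pos: [493.4, -344.8, 32.0]
tcp_rot: [-3.138, -0.003, 1.569]
contact_force: [-0.4, 0.6, -0.6]
opening: 0.649
```

Call:
send_rows --plan '[[[0, 0, 0], [0, 0, 0], 0], [[0, 0, 0], [0, 0, 0], -0.2], [[0, 0, 0], [0, 0, 0], -0.5], [[0, 0, 0], [0, 0, 0], -0.6], [[0, 0, 0], [0, 0, 0], -0.6]]'

```text
clock: 36.97
eef_pos: [494.2, -345.3, 33.5]
tcp_rot: [-3.14, -0.002, 1.569]
contact_force: [0.1, -0.3, -0.5]
opening: 0.422
```

Call:
send_rows --plan '[[[0, 0, -0.008], [0, 0, 0], -0.8], [[0, 0, -0.022], [0, 0, 0], -0.8], [[0, 0, -0.042], [0, 0, 0], -0.8], [[0.01, 0, -0.06], [0, 0, 0], -0.8], [[0.032, -0.002, -0.07], [0, 0, 0], -0.8]]'

```text
clock: 37.38
eef_pos: [494.2, -315.8, 107.0]
tcp_rot: [3.139, 0.002, 1.567]
contact_force: [-0.1, -0.7, -0.1]
opening: 0.419
```

Call:
send_rows --plan '[[[0.03, -0.002, 0], [0, 0, 0], -0.8], [[0.06, -0.004, 0], [0, 0, 0], -0.8], [[0.09, -0.006, 0], [0, 0, 0], -0.8], [[0.12, -0.008, 0], [0, 0, 0], -0.8], [[0.15, -0.01, 0], [0, 0, 0], -0.8]]'

```text
clock: 37.8
eef_pos: [484.9, -164.7, 108.1]
tcp_rot: [3.137, 0.002, 1.567]
contact_force: [-0.3, -0.3, 0.1]
opening: 0.42
```

```bash
python3 - <<'E'
from h import *
print(delta([478.9,-103.5,100],np.pi/2))
E
```

```text
(array([ 0.0612, -0.0063,  0.0079]), array([ 0.0048,  0.0022, -0.004 ]))
```

Call:
send_rows --plan '[[[0.03, -0.003, 0], [0.002, 0.001, -0.002], -0.8], [[0.055, -0.0055, 0.005], [0.005, 0.002, -0.004], -0.8], [[0.0612, -0.0063, 0.02], [0.005, 0.002, -0.004], -0.8], [[0.0612, -0.0063, 0.042], [0.005, 0.002, -0.004], -0.8], [[0.0612, -0.0063, 0.06], [0.005, 0.002, -0.004], -0.8]]'

```text
clock: 38.22
eef_pos: [480.0, -103.0, 48.6]
tcp_rot: [3.139, 0.001, 1.572]
contact_force: [-0.4, 0.1, -0.4]
opening: 0.418
```

```bash
python3 - <<'E'
from h import *
print(status.sense()['eef_pos'],delta([478.9,-103.5,32],np.pi/2))
E
```

```text
[ 480.00845688 -102.99515954   48.5941158 ] (array([-0.0005, -0.0011,  0.0166]), array([0.0024, 0.0008, 0.0013]))
```

Call:
send_rows --plan '[[[-0.0005, -0.001, 0.006], [0.002, 0.001, 0.001], -0.8], [[-0.0005, -0.001, 0.011], [0.002, 0.001, 0.001], -0.8], [[-0.0005, -0.001, 0.0145], [0.002, 0.001, 0.001], -0.8], [[-0.0005, -0.001, 0.0165], [0.002, 0.001, 0.001], -0.8], [[-0.0005, -0.001, 0.0168], [0.002, 0.001, 0.001], -0.8]]'

```text
clock: 38.63
eef_pos: [479.4, -103.7, 32.2]
tcp_rot: [3.14, -0.0, 1.571]
contact_force: [-0.0, 0.1, -0.0]
opening: 0.428
```

Call:
send_rows --plan '[[[0, 0, 0.0006], [0, 0, 0], -0.8], [[0, 0, 0.0006], [0, 0, 0], -0.1], [[0, 0, 0.0006], [0, 0, 0], 0.1], [[0, 0, 0.0006], [0, 0, 0], 0.3], [[0, 0, 0.0006], [0, 0, 0], 0.4]]'

```text
clock: 39.05
eef_pos: [479.5, -103.8, 31.8]
tcp_rot: [3.14, 0.0, 1.571]
contact_force: [0.2, -0.6, 0.8]
opening: 0.704
```

Call:
send_rows --plan '[[[0, 0, -0.03], [0, 0, 0], 0.5], [[0, 0, -0.07], [0, 0, 0], 0.5], [[-0.02, -0.005, -0.1], [0, 0, 0], 0.5], [[-0.06, -0.015, -0.1], [0, 0, 0], 0.5], [[-0.1, -0.025, -0.1], [0, 0, 0], 0.5]]'

```text
clock: 39.47
eef_pos: [455.7, -204.8, 134.2]
tcp_rot: [3.136, 0.002, 1.574]
contact_force: [0.4, 0.0, -0.3]
opening: 0.75
```

```bash
python3 - <<'E'
from h import *
print(delta([416.4,-347.8,132],np.pi/2))
f=viewer.grab_frame('wrist');save(f,'w18')
E
```

```text
(array([-0.1429, -0.0398,  0.0023]), array([0.0061, 0.002 , 0.003 ]))
```

View pics/w18.png

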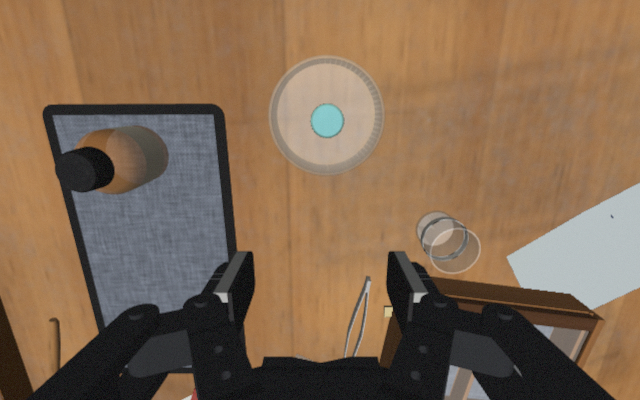

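Jar back and upright. Now the bottle.

Call:
send_rows --plan '[[[-0.036, -0.01, 0], [0.003, 0.001, 0.001], 0.5], [[-0.072, -0.02, 0], [0.006, 0.002, 0.003], 0.5], [[-0.108, -0.03, 0], [0.006, 0.002, 0.003], 0.5], [[-0.14, -0.0395, 0.002], [0.006, 0.002, 0.003], 0.5], [[-0.142, -0.0398, 0.002], [0.006, 0.002, 0.003], 0.5]]'

```text
clock: 39.93
eef_pos: [412.8, -357.8, 132.0]
tcp_rot: [-3.141, 0.004, 1.565]
contact_force: [0.1, 0.6, 0.6]
opening: 0.751
```

```bash
python3 - <<'E'
from h import *
print(status.sense()['eef_pos'],delta([416.4,-347.8,37.5],np.pi/2))
f=viewer.grab_frame('wrist');save(f,'w19')
E
```

```text
[ 412.84252346 -357.77605827  132.01271733] (array([0.0104, 0.0036, 0.0945]), array([-0.0006,  0.0045, -0.0054]))
```

View pics/w19.png

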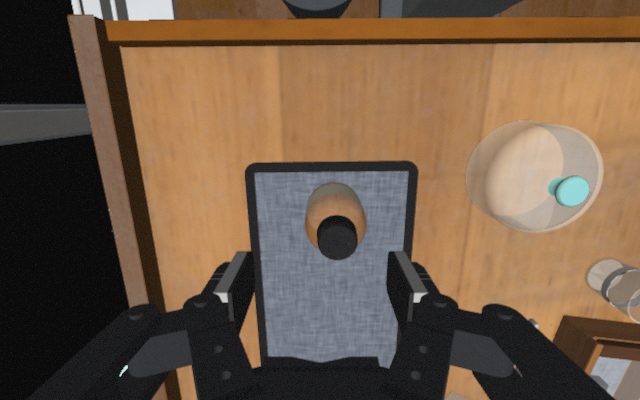

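Call:
send_rows --plan '[[[0.0104, 0.0036, 0], [0, 0.004, -0.005], 0.5], [[0.0104, 0.0036, 0], [0, 0.004, -0.005], 0.5], [[0.0104, 0.0036, 0.005], [0, 0.004, -0.005], 0.5], [[0.0104, 0.0036, 0.01], [0, 0.004, -0.005], 0.5], [[0.0104, 0.0036, 0.015], [0, 0.004, -0.005], 0.5]]'

```text
clock: 40.4
eef_pos: [417.1, -344.5, 116.3]
tcp_rot: [-3.14, -0.001, 1.571]
contact_force: [0.5, 0.2, -0.5]
opening: 0.749
```

```bash
python3 - <<'E'
from h import *
print(status.sense()['eef_pos'],delta([416.4,-347.8,37.5],np.pi/2))
E
```

```text
[ 417.09464417 -344.46101474  116.30053882] (array([-0.0034, -0.0006,  0.0788]), array([-0.0012, -0.0011,  0.0005]))
```

Call:
send_rows --plan '[[[-0.003, 0, 0.01], [0, 0, 0], 0.5], [[-0.003, 0, 0.03], [0, 0, 0], 0.5], [[-0.003, 0, 0.055], [0, 0, 0], 0.5], [[-0.003, 0, 0.074], [0, 0, 0], 0.5], [[-0.003, 0, 0.078], [0, 0, 0], 0.3]]' --squeeze 30

```text
clock: 40.82
eef_pos: [415.3, -345.8, 34.8]
tcp_rot: [-3.137, -0.004, 1.572]
contact_force: [-1.8, -0.3, 0.2]
opening: 0.655
```

Call:
send_rows --plan '[[[0, 0, 0], [0, 0, 0], 0.1], [[0, 0, 0], [0, 0, 0], -0.1], [[0, 0, 0], [0, 0, 0], -0.5], [[0, 0, 0], [0, 0, 0], -0.5], [[0, 0, 0], [0, 0, 0], -0.5]]'

```text
clock: 41.23
eef_pos: [415.9, -346.2, 35.7]
tcp_rot: [-3.138, -0.003, 1.572]
contact_force: [0.6, -0.0, -0.6]
opening: 0.503
```

Call:
send_rows --plan '[[[0, 0, -0.01], [0, 0, 0], -0.6], [[0, 0, -0.027], [0, 0, 0], -0.6], [[0, 0, -0.05], [0, 0, 0], -0.6], [[0.005, 0.008, -0.073], [0, 0, 0], -0.6], [[0.025, 0.014, -0.088], [0, 0, 0], -0.6]]'

```text
clock: 41.65
eef_pos: [431.8, -323.9, 127.2]
tcp_rot: [3.141, 0.0, 1.57]
contact_force: [0.6, -0.1, -1.8]
opening: 0.502
```

Call:
send_rows --plan '[[[0.028, 0.006, 0], [0, 0, 0], -0.6], [[0.058, 0.01, 0], [0, 0, 0], -0.6], [[0.088, 0.012, 0], [0, 0, 0], -0.6], [[0.118, 0.012, 0], [0, 0, 0], -0.6], [[0.148, 0.005, 0], [0, 0, 0], -0.6]]'

```text
clock: 42.07
eef_pos: [438.1, -174.9, 128.7]
tcp_rot: [3.139, 0.001, 1.57]
contact_force: [1.0, 0.4, -0.6]
opening: 0.505
```

```bash
python3 - <<'E'
from h import *
print(status.sense()['eef_pos'],delta([419.2,-90.5,125],np.pi/2))
E
```

```text
[ 438.10852493 -174.94045907  128.65116411] (array([ 0.0844, -0.019 ,  0.0035]), array([ 0.003 ,  0.0012, -0.0008]))
```

Call:
send_rows --plan '[[[0.028, -0.007, 0], [0.001, 0, 0], -0.6], [[0.056, -0.013, 0], [0.003, 0.001, 0], -0.6], [[0.077, -0.018, 0.002], [0.003, 0.001, 0], -0.6], [[0.0844, -0.019, 0.012], [0.003, 0.001, 0], -0.6], [[0.0844, -0.019, 0.03], [0.003, 0.001, 0], -0.6]]'

```text
clock: 42.48
eef_pos: [420.3, -89.2, 100.6]
tcp_rot: [3.137, 0.001, 1.572]
contact_force: [0.2, -0.2, -1.4]
opening: 0.504
```

```bash
python3 - <<'E'
from h import *
print(status.sense()['eef_pos'],delta([419.2,-90.5,34.5],np.pi/2))
E
```

```text
[420.27637092 -89.19581668 100.57237706] (array([-0.0012, -0.0014,  0.0661]), array([0.0043, 0.0009, 0.0011]))
```

Call:
send_rows --plan '[[[-0.0012, -0.001, 0.016], [0.004, 0.001, 0.001], -0.6], [[-0.0012, -0.001, 0.033], [0.004, 0.001, 0.001], -0.6], [[-0.0012, -0.001, 0.048], [0.004, 0.001, 0.001], -0.6], [[-0.0012, -0.001, 0.058], [0.004, 0.001, 0.001], -0.6], [[-0.0012, -0.001, 0.061], [0.004, 0.001, 0.001], -0.6]]'

```text
clock: 42.9
eef_pos: [419.2, -90.3, 39.2]
tcp_rot: [-3.141, -0.0, 1.571]
contact_force: [-0.6, 0.0, -1.4]
opening: 0.505
```

```bash
python3 - <<'E'
from h import *
print(status.sense()['eef_pos'],delta([419.2,-90.5,34.0],np.pi/2))
E
```

```text
[419.23479687 -90.34956383  39.23504635] (array([-0.0002, -0.    ,  0.0052]), array([-0.0004, -0.0003,  0.0002]))
```

Call:
send_rows --plan '[[[0, 0, 0.002], [0, 0, 0], -0.6], [[0, 0, 0.0035], [0, 0, 0], -0.6], [[0, 0, 0.005], [0, 0, 0], -0.6], [[0, 0, 0.0055], [0, 0, 0], -0.6], [[0, 0, 0.0055], [0, 0, 0], -0.6]]'

```text
clock: 43.32
eef_pos: [419.5, -90.4, 34.1]
tcp_rot: [3.141, -0.0, 1.571]
contact_force: [-0.1, -0.3, -0.9]
opening: 0.507
```

Call:
send_rows --plan '[[[0, 0, 0], [0, 0, 0], -0.2], [[0, 0, 0], [0, 0, 0], 0.1], [[0, 0, 0], [0, 0, 0], 0.3], [[0, 0, 0], [0, 0, 0], 0.45], [[0, 0, 0], [0, 0, 0], 0.5]]'

```text
clock: 43.73
eef_pos: [419.6, -90.4, 34.2]
tcp_rot: [3.141, -0.0, 1.571]
contact_force: [-0.1, -0.1, -0.3]
opening: 0.75
```

Call:
send_rows --plan '[[[0, 0, -0.03], [0, 0, 0], 0.5], [[0, 0, -0.065], [0, 0, 0], 0.5], [[0, 0, -0.105], [0, 0, 0], 0.5], [[0, 0, -0.145], [0, 0, 0], 0.5], [[0, 0, -0.18], [0, 0, 0], 0.5]]'

```text
clock: 44.15
eef_pos: [419.3, -90.4, 216.7]
tcp_rot: [3.14, 0.0, 1.571]
contact_force: [1.9, -0.3, 0.1]
opening: 0.751
```

Call:
send_rows --plan '[[[-0.2, -0.02, -0.03], [0, 0, 0], 0.5], [[-0.2, -0.02, -0.03], [0, 0, 0], 0.5], [[-0.2, -0.02, -0.03], [0, 0, 0], 0.5], [[-0.2, -0.02, -0.03], [0, 0, 0], 0.5], [[-0.2, -0.02, -0.03], [0, 0, 0], 0.5]]'

```text
clock: 44.57
eef_pos: [398.7, -292.6, 247.4]
tcp_rot: [3.14, 0.001, 1.571]
contact_force: [1.3, 0.1, 0.0]
opening: 0.75
```

Call:
send_rows --plan '[[[-0.15, -0.04, 0], [0, 0, 0], 0.5], [[-0.15, -0.04, 0], [0, 0, 0], 0.5], [[-0.15, -0.04, 0], [0, 0, 0], 0.5], [[-0.15, -0.04, 0], [0, 0, 0], 0.5], [[-0.15, -0.04, 0], [0, 0, 0], 0.5]]'

```text
clock: 44.98
eef_pos: [357.2, -447.9, 247.4]
tcp_rot: [3.14, 0.003, 1.568]
contact_force: [-0.8, 1.2, 0.0]
opening: 0.75
```

```bash
cat > m1.py <<'E'
from h import *
import pickle
out={}
for n in ['top','side']:
    f=viewer.grab_frame(n)
    for l in ['dome','bottle','jar','tray','mat']:
        for d in viewer.cut_out(l,n)[:3]:
            m=d['mask'];print(n,l,round(d['p'],2),np.round(d['extent'],0));out.setdefault((n,l),[]).append(m)
    out[n]=f; out['c'+n]=cam(n)
pickle.dump(out,open('d1.pkl','wb'))
save(out['top'],'top9');crop(out['top'],'t9',150,110,260,190,3)
a=pickle.load(open('d0.pkl','rb'))
w=np.abs(out['top'].astype(int)-a['top']).max(2).clip(0,255).astype(np.uint8)
crop(np.dstack([w]*3),'diff',150,110,260,190,3)
crop(out['side'],'s99',240,120,200,220,3)
E
python3 m1.py
```

```text
top dome 0.73 [157. 177.  59.  51.]
top dome 0.64 [354. 248.  38.  39.]
top dome 0.22 [267. 133.  78.  67.]
top bottle 0.96 [308. 242.  23.  21.]
top jar 0.5 [317. 210.  21.  22.]
top tray 0.85 [165. 177.  57.  61.]
top mat 0.89 [407. 150.  69. 126.]
side dome 0.75 [338. 142.  31.  33.]
side dome 0.56 [346. 258.  52.  54.]
side bottle 0.6 [348. 169.  21.  36.]
side bottle 0.48 [326. 178.  18.  26.]
side jar 0.67 [326. 179.  18.  27.]
side tray 0.74 [341. 282.  64.  46.]
side mat 0.64 [238. 120. 103.  49.]
```

View pics/t9.png

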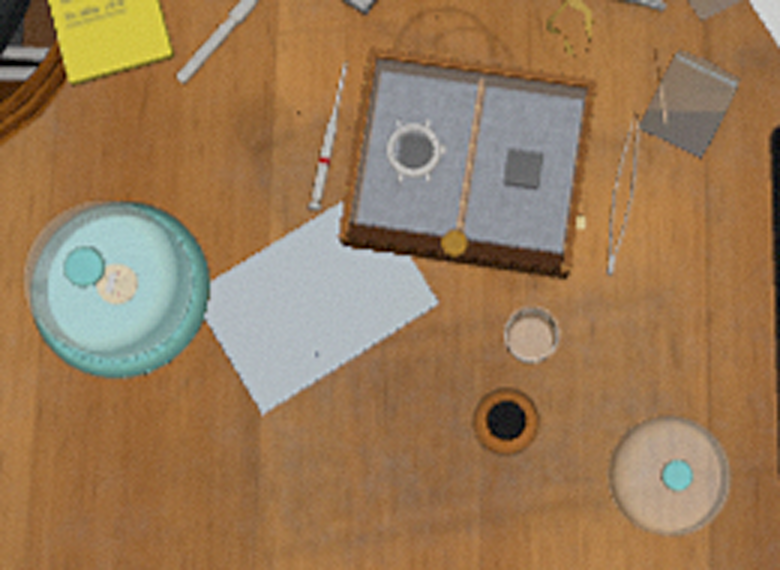

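View pics/diff.png

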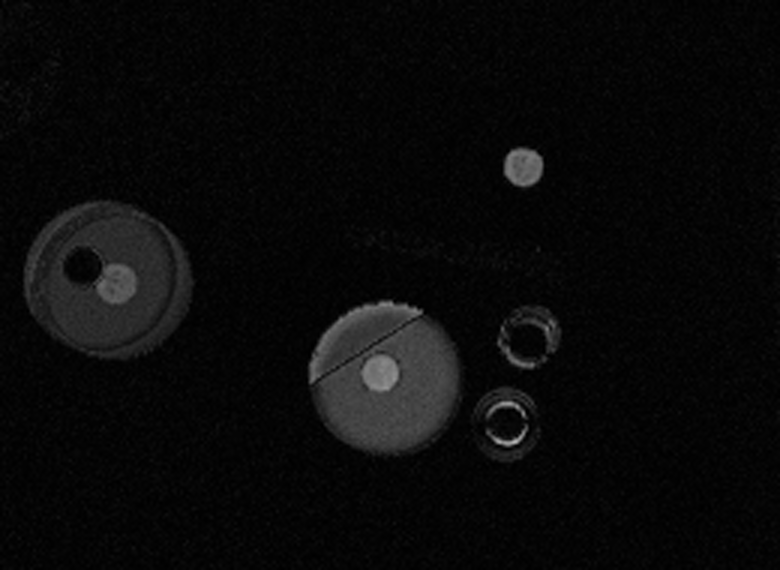

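View pics/s99.png

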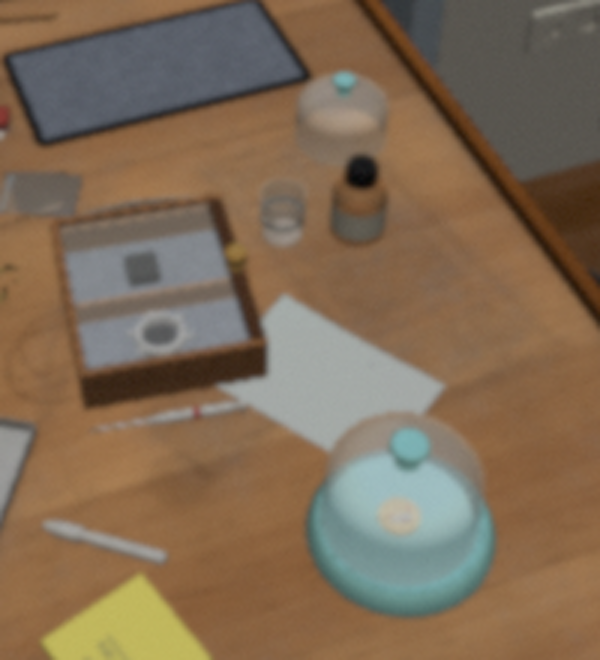

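```bash
python3 - <<'E'
import re
s=open('m0.py').read().replace('d0.pkl','d1.pkl').split("for nm,bt,bs")[0]
t=open('m0.py').read(); t=t[t.index('# silhouettes'):t.index("fit('dome'")]
exec(s+t)
a=blob(T,(167,188,22,22),(80,100,50),(100,255,190));print(a)
A=np.array([150+84/3,110+266/3]);B=np.array([240+409/3,120+446/3]);print('dome knob',tri([ray(ct,A),ray(cs,B)]))
A=np.array([150+117/3,110+284/3]);B=np.array([240+400/3,120+516/3]);print('movement',tri([ray(ct,A),ray(cs,B)]))
for v in (('top','side'),('top',)): fit('jar',[(16,0),(18.5,45)],(480,-103),v)
for v in (('top','side'),('top',)): fit('bottle',[(22,0),(22,50),(8,72)],(420,-90),v)
print('outline check',sil(ct,(515,180),[(52,18),(52,58),(35,81)])[1][:,0].min(), [sil(ct,(515,180),[(52,18),(52,58)])[1].min(0),sil(ct,(515,180),[(52,18),(52,58)])[1].max(0)])
E
```

```text
Traceback (most recent call last):
ValueError: attempt to get argmax of an empty sequence
```

```bash
python3 - <<'E'
s=open('m0.py').read().replace('d0.pkl','d1.pkl').split("for nm,bt,bs")[0]
t=open('m0.py').read(); t=t[t.index('# silhouettes'):t.index("fit('dome'")]
exec(s+t)
A=np.array([150+84/3,110+266/3]);B=np.array([240+409/3,120+446/3]);print('dome knob',tri([ray(ct,A),ray(cs,B)]))
A=np.array([150+117/3,110+284/3]);B=np.array([240+400/3,120+516/3]);print('movement',tri([ray(ct,A),ray(cs,B)]))
for v in (('top','side'),('top',)): fit('jar',[(16,0),(18.5,45)],(480,-103),v)
for v in (('top','side'),('top',)): fit('bottle',[(22,0),(22,50),(8,72)],(420,-90),v)
E
```

```text
dome knob (array([514.73192336, 179.00421152,  96.21359692]), [np.float64(0.2775323191778091), np.float64(0.27753231917776877)])
movement (array([514.12021819, 179.36691153,  19.17479991]), [np.float64(0.6354346074836816), np.float64(0.6354346074837103)])
jar [ 482.9 -107.1] [ 1.6  0.  -0.2 -0.1  0.   0.7  0.5  1.1] [(272.577642734861, np.int64(298)), (309.8584568849765, np.int64(284))]
jar [ 482.7 -105.4] [ 0.8 -0.8 -0.   0. ] [(272.4591006315313, np.int64(298))]
bottle [423.  -90.7] [ 0.1  1.4 -0.4  0.6 -0.2  0.5  1.4  1.1] [(399.08056633989327, np.int64(361)), (486.1232476818841, np.int64(457))]
bottle [423.2 -89.2] [-0.6  0.6 -0.5  0.5] [(399.0410997236613, np.int64(361))]
```

```bash
python3 -c "
from h import *
print(status.sense()['clock'],status.sense()['qvel'].round(3)); print(job.sign_off())"
```

```text
45.5833 [-0.003  0.002 -0.004  0.001  0.     0.   ]
the job is handed in; nothing more can be done
None
```

I finished the job and handed it in at about 46 s of the 144 s. There were no knocks. The system gave no verdict, so these are my own checks.

I stood the dome, jar and bottle on the mat, then slid the cover open by its knob. I took the movement from the right-hand compartment, laid it on the tray and shut the cover. Last, I put the dome over the movement and returned the jar and then the bottle.

My last checks, from the top and side cameras with the arm moved clear:

| Thing | Result | Allowed |
|---|---|---|
| Movement | about 1 mm from the tray's middle (about 2 mm by the wrist camera), flat | 12 mm |
| Dome | about 1.5 mm from the tray's middle, its knob at a height that fits a level dome | 10 mm |
| Cover | knob back at its starting position within about 1 mm, no visible change in the top picture | 6 mm |
| Watch case | no visible change in the top picture | 8 mm |
| Bottle | upright, about 3 mm from its start | 15 mm |
| Jar | upright, about 3 to 5 mm from its start | 15 mm |

- **Disagreement:** the wrist camera and the overhead cameras disagreed by about 2 to 3 mm on positions. I corrected the cover, movement and tray positions toward the wrist camera and the arm's own contact readings.
- **Forces:** lowering the movement onto the tray, the fingertips briefly touched it with about 32 N. Only the fingertips touched, and the 40 N limit is for the arm and gripper body.
- **Dome:** I first set it down about 3 mm off-centre, so I lifted it slightly and re-centred it before letting go.

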